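Set up the folding jeweller's tray in the bench stop

TASK

Get the folding bench tray ready: slide it square and flush into the inside corner of the brass bench stop, and raise its three folded-out walls until each stands upright, so that it is an open box. Push gently, let the red ring box keep standing on the tray, and leave the tools, jar, tin and cup around it where they are.

Things in the scene. Friction and masses are not known exactly. Their poses are not given: they have to be found in the camera images.
- tray: loose folding tray, 0.45 kg: dark wooden base 120 x 120 x 24 mm with blue felt floor, pale plywood walls 50 mm high. Origin: centre of the underside; z up, -x towards its fixed upright wall (nearest the robot, 4 mm thick, outer face flush with the base), +y to its left wall. Three walls hinged at the left (+y), back (+x) and right (-y) edges lie folded outward, partly raised
- tray_corner (a point): the tray base's near left lower corner, 60 mm along -x and 60 mm along +y from its origin, which belongs in the inside corner of the bench stop
- wall_left (a joint): angle (rad) of the left wall (+y), a plywood flap 118 mm wide, 50 mm high, 4 mm thick. 0: flat outward, upper face level with the base top; 1.57: upright; stops at 1.60. The stiff hinge stays where left. Hinge line: the base's upper edge, 60 mm from the tray's centre, 24 mm above its underside; upright, the flap's outer face is 4 mm outside the base's side
- wall_back (a joint): angle (rad) of the back wall (+x, farthest from the robot), a plywood flap 118 mm wide, 50 mm high, 4 mm thick. 0: flat outward, upper face level with the base top; 1.57: upright; stops at 1.60. The stiff hinge stays where left. Hinge line: the base's upper edge, 60 mm from the tray's centre, 24 mm above its underside; upright, the flap's outer face is 4 mm outside the base's side
- wall_right (a joint): angle (rad) of the right wall (-y), a plywood flap 118 mm wide, 50 mm high, 4 mm thick. 0: flat outward, upper face level with the base top; 1.57: upright; stops at 1.60. The stiff hinge stays where left. Hinge line: the base's upper edge, 60 mm from the tray's centre, 24 mm above its underside; upright, the flap's outer face is 4 mm outside the base's side
- stop: fixed L-shaped brass bench stop, bars 16 mm wide, 8 mm high (lower than the folded-out walls). Origin: its inside corner at bench height. One bar's inner face is the plane x = 0, from the corner 140 mm towards -y; the other's is y = 0, 126 mm towards +x. The tray's home is the quadrant +x, -y: near (fixed wall) side against the first bar, left side against the second
- ring_box: closed red ring box 40 x 40 x 30 mm, 70 g, standing loose on the tray's floor; origin at the centre of its underside
- file: flat steel file with a wooden handle, 235 mm long, 12 mm high, lying on the bench to the left of the stop; origin on the bench near its middle, x along it
- pliers: red-handled pliers, 150 mm long, 14 mm high, lying at the back left; origin under the joint
- hammer: hammer lying on the bench at the left; origin under its middle
- mandrel: steel ring mandrel, tapered rod 24 mm thick and 220 mm long, lying at the right; origin under its middle
- flux_jar: amber jar with a green cap, 60 mm across, 75 mm high, at the left; origin at the centre of its underside
- polish_tin: flat aluminium tin, 72 mm across, 45 mm high, at the back right; origin at the centre of its underside
- brass_cup: brass cup, 60 mm across, 60 mm high, at the right; origin at the centre of its underside

How it is judged (in metres and radians):
At the end, for the whole second after the job is handed in: All three hinged walls at 1.48 rad or more (upright within 5 degrees); the tray's corner within 3 mm of the stop's inside corner along both stop axes, the tray square to the stop within 0.035 rad, flat and at rest; the ring box upright on the tray floor, inside the walls (value of joint each of wall_left, wall_back, wall_right above 1.48 rad and x of tray_corner in the frame of stop between -0.003 and 0.003 m and y of tray_corner in the frame of stop between -0.003 and 0.003 m and angle between the x axis of tray and the x axis of stop, either way round below 0.035 rad and angle between tray's own z axis and vertical below 0.03 rad and linear speed of tray below 0.01 m/s and x of ring_box in the frame of tray between -0.04 and 0.045 m and y of ring_box in the frame of tray between -0.045 and 0.045 m and z of ring_box in the frame of tray between 0.02 and 0.03 m and angle between ring_box's own z axis and vertical below 0.1 rad); the robot touches nothing.
It fails at once if pushed harder than 40 N on the tray (contact force between the fingers and tray above 40 N).
It fails at once if a tool, jar or cup moved by more than 20 mm (distance of any of file, pliers, hammer, mandrel, flux_jar, polish_tin, brass_cup from where it was at the start of the episode above 0.02 m).
It fails at once if the ring box tipped over (angle between ring_box's own z axis and vertical above 0.6 rad).
It also fails if it takes over 67 s, if anything falls off the work surface, if the arm or the gripper's body presses on something with over 40 N, if the wrist force passes 120 N, or if a joint passes its speed limit or range.

ROBOT

A 6-joint arm with a two-finger parallel gripper is mounted at the origin on the work surface. World frame = base frame: x ahead of the robot, y to its left, z up, the work surface at z = 0. Lengths are in mm, angles in rad, forces in N, time in s.
With the tool pointing down it reaches from about 400 to 925 mm from the base axis. Payload 3.4 kg.
Tool frame: the origin (TCP) lies midway between the tips of the shut fingers; the grasp point (between the pads) lies 19 mm behind it; z points along the fingers, y is the line along which they close (so a half turn about z gives the same grasp; the last joint's range is limited). The gripper opens to 85 mm and grips with 20 to 120 N. Pads are 22 mm wide; open, the fingers measure 114 mm over their backs; the gripper's body (76 mm by 85 mm) begins 54 mm behind the grasp point. The pads swing forward as they close: fully open they stand 13 mm farther back than shut.
Start: joints at [-1.292, 0.307, 1.506, -0, 1.328, -0.073], TCP at [198.654, -539.599, 231.305] pointing down, gripper open.
Joint ranges: [-3.12, 3.12], [-1.05, 2.28], [0.14, 2.33], [-1.42, 4.57], [0.1, 2.73], [-2.68, 2.68]. Speed limits (rad/s): [2.57, 2.57, 3.14, 3.14, 3.14, 3.14].

INTERFACE

Orientations are given as a unit quaternion [w, x, y, z].
In Python, from bench import arm, vision, workorder, finder gives the robot as it stands. The module is installed in compiled form; this text tells all that it offers.
- The arm moves only by the tool drive_tool, never from a script. Its argument "steps" is a list of rows, each an object of numbers: "tx", "ty", "tz": the shift along the tool's x, y, z in units of 0.15 m (1.0 is 0.15 m); "wx", "wy", "wz": the turn, a rotation vector about the tool's x, y, z in units of pi/2 rad (1.0 is pi/2 rad); "claw": the closure, from 0 (fully open) to 1 (shut). A call has 1 to 12 rows; each row shifts and turns the commanded pose from where the row before left it, along the tool's axes as they then stand; what a row does not reach is not made up. A row lasts 1/10 s, in which the tool goes at most 50 mm and 8.59 degrees, less where a joint would pass 70% of its speed; a pose out of reach is approached as far as the arm can. A call with a number of a shift or a turn outside -1 to 1 is refused whole. A call with a gripper value outside its range is refused whole. The fingers move at their own pace and stop on an object; "squeeze" is the grip in N (left out, the last holds). Time passes only in rows, so rows that do not move let the fingers close. It gives the time, the measured TCP pose, the force, the opening and the grip force at its end, in the units of the state.
- arm.state(): the state, without advancing time (a new reading comes with each control period).
- vision.camera(name): name is "side" or "top" or "wrist"; returns a dict with "image" (384x512x3 uint8, red, green, blue), "range_z" (384x512 float32, mm along the optical axis (not along the pixel's ray), 0 where there is no reading), "mtx" (3x3 intrinsics, pixels), "extrinsics" (4x4, takes a point from world to camera coordinates); the wrist camera has in their place "T_tool_cam" (4x4, takes a point from camera to tool coordinates, whose origin is the TCP and whose axes are the flange's). Camera axes: x right, y up, looking along -z (the intrinsics and any distortion apply to the point x, -y, -z); pixel columns grow to the right and rows downward; lengths in mm; the calibration is good to about 2 mm. The wrist camera is an equidistant fisheye: a pixel r from the principal point sees the ray r / f radians off the axis. A picture is of the moment at which its call begins: read the wrist's pose just before it.
- workorder.hand_in(): hands the job in; it is judged then, once.
Trained networks look in the newest picture that a camera, given by its name, has taken for a name from the list of things; names that differ only in an ending like _2 or _b are one class to them, and where a whole thing is asked for, a point or a joint stands for the part that bears it (a point fixed in the world has none). Each returns a list of dicts, best first, with "score" (0 to 1); they miss things now and then, are a little off and sometimes report something else, mostly with a low value. They report only what shows in the picture. A call takes as long as a camera call.
- finder.silhouettes(label, camera): "region" (384x512 bool, what is visible of it) and "position" ([column, row] in pixels, amid what is visible of it).
The state is a dict: "t": time; "joint_pos": joint angles; "joint_velocities": joint speeds; "joint_efforts": joint torques, N m; "position": TCP position; "eef_rot": TCP orientation; "contact_force": force on the tool from outside, world axes, zero at the start; "wrist_torque": the same for the moment, N m; "finger_gap": finger opening in mm; "grip_force": force on a finger pad.
Only numpy, scipy, OpenCV 4.12 (cv2) and the standard library are available. Lean on these libraries where they do the work, as an engineer would, in place of code of your own. Each camera call takes 0.05 s, during which the arm holds its last target. There are 200 camera calls.

## Working session

There is one attempt and no reset: what is moved stays moved. The work goes in short steps, Python scripts to look and compute and a tool call to move; the robot and the scene stay as the last step left them, time stands still between calls to the robot, and variables do not carry over. Pictures are saved under pics/ and viewed, at most 10 in all, crops included, and the job is handed in when it is done.

Besides the shell and the picture viewer there is one more tool, called after "Call:" in YAML: its name, and indented under it one key for each argument. drive_tool: Moves the arm, as the interface text tells. Its arguments: {"type":"object","properties":{"steps":{"type":"array"},"squeeze":{"type":"number"}},"required":["steps"]}

```bash
mkdir -p pics; cat > h.py <<'E'
import numpy as np, cv2
from bench import arm, vision, workorder, finder
def unproj(c, mask=None):
    K=c["mtx"]; z=c["range_z"]; v,u=np.mgrid[0:384,0:512]
    P=np.stack([(u-K[0,2])/K[0,0]*z, -(v-K[1,2])/K[1,1]*z, -z],-1)
    E=np.linalg.inv(c["extrinsics"]); return P@E[:3,:3].T+E[:3,3]
E
python3 - <<'E'
from h import *
print(arm.state())
ims=[]
for n in("top","side"):
    c=vision.camera(n); np.savez(n+'.npz',**c); ims.append(c["image"]); P=unproj(c)
    for l in("tray","wall_left","wall_back","wall_right","stop","ring_box","file","pliers","hammer","mandrel","flux_jar","polish_tin","brass_cup"):
        for r in finder.silhouettes(l,n)[:1]:
            m=r["region"]&(c["range_z"]>0); q=P[m]; print(n,l,round(r["score"],2),np.round(r["position"]),m.sum(),np.percentile(q,[2,50,98],axis=0).round().tolist() if len(q) else '')
    cv2.imwrite(f'pics/{n}.png',cv2.resize(c["image"][:,:,::-1],(800,600)))
E
```

```text
{'t': 0.0, 'joint_pos': array([-1.29151147e+00,  3.07562926e-01,  1.50765204e+00, -2.20379136e-05,
        1.32839179e+00, -7.34988252e-02]), 'joint_velocities': array([-5.38565671e-04, -1.62163610e-03,  7.45812346e-04, -1.00604080e-05,
        6.24814192e-04, -5.08822651e-04]), 'joint_efforts': array([ 3.46432549e-03, -4.57540905e+01, -2.51913446e+01,  2.75781231e-04,
        1.32078739e-02, -1.01807757e-05]), 'position': array([ 198.45011773, -538.94005264,  230.39485456]), 'eef_rot': array([-1.00062656e-03,  9.84482289e-01,  1.75481075e-01, -1.14073356e-04]), 'contact_force': array([ 0.66650041, -0.64371212, -0.01239669]), 'wrist_torque': array([-0.01083546, -0.00041847, -0.0071186 ]), 'grip_force': 0.0, 'finger_gap': 85.29567352462217}
top tray 0.79 [247. 198.] 3070 [[478.0, -90.0, 22.0], [549.0, 15.0, 29.0], [636.0, 113.0, 71.0]]
top wall_left 0.67 [226. 204.] 648 [[473.0, 72.0, 2.0], [529.0, 96.0, 38.0], [588.0, 120.0, 51.0]]
top wall_back 0.94 [252. 177.] 607 [[598.0, -33.0, 24.0], [620.0, 21.0, 38.0], [643.0, 76.0, 52.0]]
top wall_right 0.63 [280. 200.] 689 [[489.0, -97.0, 5.
[... 1450 characters left out ...]
g_box 0.68 [248. 196.] 201 [[524.0, -10.0, 29.0], [545.0, 17.0, 53.0], [565.0, 29.0, 59.0]]
side file 0.94 [222. 274.] 348 [[420.0, 283.0, 0.0], [526.0, 293.0, 9.0], [615.0, 300.0, 16.0]]
side pliers 0.64 [163. 231.] 297 [[688.0, 140.0, 2.0], [761.0, 183.0, 12.0], [821.0, 194.0, 18.0]]
side hammer 0.79 [236. 354.] 1406 [[283.0, 434.0, 1.0], [428.0, 494.0, 24.0], [531.0, 521.0, 29.0]]
side mandrel 0.86 [271. 103.] 352 [[491.0, -495.0, 1.0], [593.0, -464.0, 14.0], [729.0, -454.0, 26.0]]
side polish_tin 0.57 [225. 120.] 365 [[681.0, -352.0, 3.0], [711.0, -303.0, 42.0], [747.0, -282.0, 50.0]]
side brass_cup 0.74 [330. 103.] 293 [[339.0, -522.0, 6.0], [366.0, -481.0, 43.0], [393.0, -463.0, 63.0]]
```

```bash
python3 - <<'E'
import numpy as np,cv2
a=np.load('top.npz');i=a['image'][150:260,180:330,::-1]
b=np.load('side.npz');j=b['image'][150:260,180:330,::-1]
cv2.imwrite('pics/crop.png',np.vstack([cv2.resize(k,(410,300),interpolation=cv2.INTER_CUBIC) for k in(i,j)]))
for c in (a,b): print(c['mtx'].round(1).tolist(), np.linalg.inv(c['extrinsics']).round(2).tolist())
E
```

```text
[[409.5, 0.0, 258.5], [0.0, 409.5, 196.8], [0.0, 0.0, 1.0]] [[-0.0, 0.99, -0.16, 356.3], [-1.0, -0.0, -0.01, -10.35], [-0.01, 0.16, 0.99, 1253.43], [0.0, 0.0, 0.0, 1.0]]
[[488.5, 0.0, 253.4], [0.0, 488.5, 192.6], [0.0, 0.0, 1.0]] [[-0.96, 0.2, -0.19, 235.82], [-0.28, -0.74, 0.61, 931.19], [-0.02, 0.64, 0.77, 1208.54], [0.0, 0.0, 0.0, 1.0]]
```

View pics/crop.png

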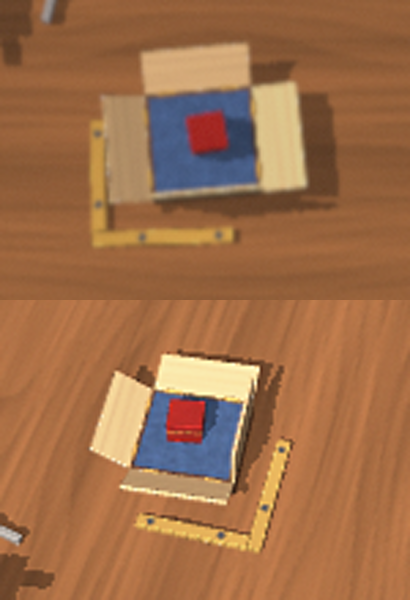

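View pics/top.png

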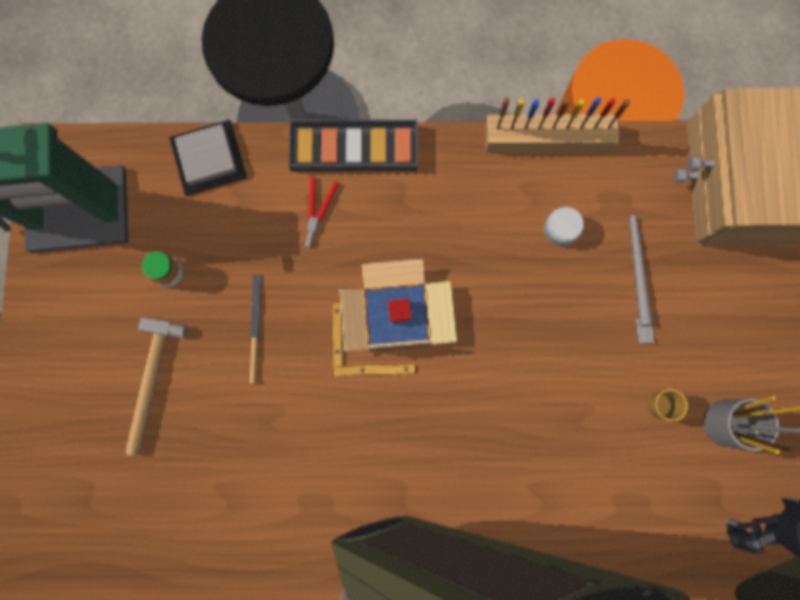

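```bash
cat >> h.py <<'E'
from scipy.spatial.transform import Rotation as Rn
def plan(*targets, yaw=None, v=45):
    """targets world mm; yaw = world angle of tool x axis (mod pi), tool down"""
    s=arm.state(); p=s["position"]; q=s["eef_rot"]; R=Rn.from_quat(np.r_[q[1:],q[0]]).as_matrix()
    print('t',round(s["t"],2),'pos',p.round(1),'yaw',round(np.arctan2(R[1,0],R[0,0]),3),'tilt',(-R[:2,2]).round(3),'F',s["contact_force"].round(1),'gap',round(s["finger_gap"],1))
    if yaw is not None:
        c=np.arctan2(R[1,0],R[0,0]); d=(yaw-c+np.pi/2)%np.pi-np.pi/2; c+=d
        T=np.array([[np.cos(c),np.sin(c),0],[np.sin(c),-np.cos(c),0],[0,0,-1]]).reshape(3,3)
        T=np.column_stack([[np.cos(c),np.sin(c),0],[np.sin(c),-np.cos(c),0],[0,0,-1]])
        w=Rn.from_matrix(R.T@T).as_rotvec()/(np.pi/2); n=int(np.ceil(np.linalg.norm(w)*90/8.5)); print('turn',n,'rows of',(w/max(n,1)).round(4)); R=T
    for t in targets:
        d=np.array(t,float)-p; n=int(np.ceil(np.linalg.norm(d)/v)); print(t,n,'rows of',(R.T@d/150/max(n,1)).round(4)); p=np.array(t,float)
E
python3 - <<'E'
from h import *
plan((470,-260,230),(530,60,330))
# geometry from top image
for n,h in(("top",1),("side",1)):
    c=dict(np.load(n+'.npz')); P=unproj(c); hsv=cv2.cvtColor(c["image"],cv2.COLOR_RGB2HSV)
    box=(P[...,0]>400)&(P[...,0]<680)&(P[...,1]>-130)&(P[...,1]<160)
    b=box&(hsv[...,0]>95)&(hsv[...,0]<125)&(hsv[...,1]>90)
    b=cv2.morphologyEx(b.astype(np.uint8),cv2.MORPH_OPEN,np.ones((3,3)))>0
    q=P[b]; print(n,'felt',b.sum(),cv2.minAreaRect(q[:,:2].astype(np.float32)),q[:,2].mean())
E
```

```text
t 1.4 pos [ 198.7 -539.6  231.3] yaw 0.353 tilt [-0. -0.] F [ 0.5 -0.1  0.5] gap 85.0
(470, -260, 230) 9 rows of [ 0.2602 -0.1249  0.001 ]
(530, 60, 330) 8 rows of [ 0.1391 -0.233  -0.0833]
top felt 884 ((539.989013671875, 13.923534393310547), (99.77507781982422, 107.540283203125), 4.93426513671875) 26.10001282222193
side felt 639 ((539.3693237304688, 13.120662689208984), (104.4853744506836, 113.66571044921875), 5.585666179656982) 25.198372771722738
```

Call:
drive_tool:
  steps:
    - {"tx": 0.26, "ty": -0.125, "tz": 0}
    - {"tx": 0.26, "ty": -0.125, "tz": 0}
    - {"tx": 0.26, "ty": -0.125, "tz": 0}
    - {"tx": 0.26, "ty": -0.125, "tz": 0}
    - {"tx": 0.26, "ty": -0.125, "tz": 0}
    - {"tx": 0.26, "ty": -0.125, "tz": 0}
    - {"tx": 0.26, "ty": -0.125, "tz": 0}
    - {"tx": 0.26, "ty": -0.125, "tz": 0}
    - {"tx": 0.26, "ty": -0.125, "tz": 0}

```text
validation failed for argument at $.st...
```

Call:
drive_tool:
  steps:
    - {"tx": 0.14, "ty": -0.233, "tz": -0.083}
    - {"tx": 0.14, "ty": -0.233, "tz": -0.083}
    - {"tx": 0.14, "ty": -0.233, "tz": -0.083}
    - {"tx": 0.14, "ty": -0.233, "tz": -0.083}
    - {"tx": 0.14, "ty": -0.233, "tz": -0.083}
    - {"tx": 0.14, "ty": -0.233, "tz": -0.083}
    - {"tx": 0.14, "ty": -0.233, "tz": -0.083}
    - {"tx": 0.14, "ty": -0.233, "tz": -0.083}

```text
validation failed for argument at $.st...
```

Call:
drive_tool:
  steps:
    - {"wz": -0.086}
    - {"wz": -0.086}
    - {"wz": -0.086}
    - {"wz": -0.086}
    - {"wz": -0.086}
    - {"wz": -0.086}
    - {"wz": -0.086}
    - {"wz": -0.086}
    - {"wz": -0.086}
    - {}

```text
validation failed for argument at $.st...
```

Call:
drive_tool:
  steps:
    - {"tx": 0.26, "ty": -0.125, "tz": 0, "wx": 0, "wy": 0, "wz": 0, "claw": 0}
    - {"tx": 0.26, "ty": -0.125, "tz": 0, "wx": 0, "wy": 0, "wz": 0, "claw": 0}
    - {"tx": 0.26, "ty": -0.125, "tz": 0, "wx": 0, "wy": 0, "wz": 0, "claw": 0}
    - {"tx": 0.26, "ty": -0.125, "tz": 0, "wx": 0, "wy": 0, "wz": 0, "claw": 0}
    - {"tx": 0.26, "ty": -0.125, "tz": 0, "wx": 0, "wy": 0, "wz": 0, "claw": 0}
    - {"tx": 0.26, "ty": -0.125, "tz": 0, "wx": 0, "wy": 0, "wz": 0, "claw": 0}
    - {"tx": 0.26, "ty": -0.125, "tz": 0, "wx": 0, "wy": 0, "wz": 0, "claw": 0}
    - {"tx": 0.26, "ty": -0.125, "tz": 0, "wx": 0, "wy": 0, "wz": 0, "claw": 0}
    - {"tx": 0.26, "ty": -0.125, "tz": 0, "wx": 0, "wy": 0, "wz": 0, "claw": 0}

```text
t: 2.3
position: [470.8, -258.6, 231.5]
eef_rot: [0.0, 0.984, 0.175, 0.0]
contact_force: [0.6, 0.0, 1.2]
finger_gap: 85.3
grip_force: 0.0
```

Good. On to the vantage point.

Call:
drive_tool:
  steps:
    - {"tx": 0.14, "ty": -0.233, "tz": -0.083, "wx": 0, "wy": 0, "wz": 0, "claw": 0}
    - {"tx": 0.14, "ty": -0.233, "tz": -0.083, "wx": 0, "wy": 0, "wz": 0, "claw": 0}
    - {"tx": 0.14, "ty": -0.233, "tz": -0.083, "wx": 0, "wy": 0, "wz": 0, "claw": 0}
    - {"tx": 0.14, "ty": -0.233, "tz": -0.083, "wx": 0, "wy": 0, "wz": 0, "claw": 0}
    - {"tx": 0.14, "ty": -0.233, "tz": -0.083, "wx": 0, "wy": 0, "wz": 0, "claw": 0}
    - {"tx": 0.14, "ty": -0.233, "tz": -0.083, "wx": 0, "wy": 0, "wz": 0, "claw": 0}
    - {"tx": 0.14, "ty": -0.233, "tz": -0.083, "wx": 0, "wy": 0, "wz": 0, "claw": 0}
    - {"tx": 0.14, "ty": -0.233, "tz": -0.083, "wx": 0, "wy": 0, "wz": 0, "claw": 0}

```text
t: 3.1
position: [530.8, 62.1, 331.6]
eef_rot: [0.0, 0.984, 0.176, 0.0]
contact_force: [-0.0, 0.6, -0.3]
finger_gap: 85.4
grip_force: 0.0
```

Call:
drive_tool:
  steps:
    - {"tx": 0, "ty": 0, "tz": 0, "wx": 0, "wy": 0, "wz": -0.086, "claw": 0.3}
    - {"tx": 0, "ty": 0, "tz": 0, "wx": 0, "wy": 0, "wz": -0.086, "claw": 0.3}
    - {"tx": 0, "ty": 0, "tz": 0, "wx": 0, "wy": 0, "wz": -0.086, "claw": 0.3}
    - {"tx": 0, "ty": 0, "tz": 0, "wx": 0, "wy": 0, "wz": -0.086, "claw": 0.3}
    - {"tx": 0, "ty": 0, "tz": 0, "wx": 0, "wy": 0, "wz": -0.086, "claw": 0.3}
    - {"tx": 0, "ty": 0, "tz": 0, "wx": 0, "wy": 0, "wz": -0.086, "claw": 0.3}
    - {"tx": 0, "ty": 0, "tz": 0, "wx": 0, "wy": 0, "wz": -0.086, "claw": 0.3}
    - {"tx": 0, "ty": 0, "tz": 0, "wx": 0, "wy": 0, "wz": -0.086, "claw": 0.3}
    - {"tx": 0, "ty": 0, "tz": 0, "wx": 0, "wy": 0, "wz": -0.086, "claw": 0.3}
    - {"tx": 0, "ty": 0, "tz": 0, "wx": 0, "wy": 0, "wz": 0, "claw": 0.3}
    - {"tx": 0, "ty": 0, "tz": 0, "wx": 0, "wy": 0, "wz": 0, "claw": 0.3}

```text
t: 4.2
position: [530.7, 60.5, 330.9]
eef_rot: [0.0, 0.709, 0.705, 0.0]
contact_force: [-0.2, -0.9, 0.8]
finger_gap: 59.7
grip_force: 0.0
```

```bash
cat >> h.py <<'E'
def wrist(name):
    s=arm.state(); c=vision.camera("wrist"); p=s["position"]; q=s["eef_rot"]
    T=np.eye(4); T[:3,:3]=Rn.from_quat(np.r_[q[1:],q[0]]).as_matrix(); T[:3,3]=p
    c["W"]=T@c["T_tool_cam"]; c["P"]=wunproj(c); cv2.imwrite(f'pics/{name}.png',cv2.resize(c["image"][:,:,::-1],(800,600))); return c
def wunproj(c):
    K=c["mtx"]; v,u=np.mgrid[0:384,0:512]; a=(u-K[0,2])/K[0,0]; b=(v-K[1,2])/K[1,1]; r=np.hypot(a,b)+1e-9
    z=c["range_z"]; t=np.tan(np.minimum(r,1.5)); P=np.stack([a/r*t*z,-b/r*t*z,-z],-1); return P@c["W"][:3,:3].T+c["W"][:3,3]
def rect(c,name=None):
    """resample wrist cloud colours to a top-down map 2px/mm; returns image x right=-y world"""
    pass
E
python3 - <<'E'
from h import *
plan()
c=wrist('w1'); P=c["P"]; print(c["T_tool_cam"].round(2).tolist(),c["mtx"].round(1).tolist())
for l in("tray","wall_left","wall_back","wall_right","stop","ring_box"):
    for r in finder.silhouettes(l,"wrist")[:1]:
        m=r["region"]&(c["range_z"]>0); q=P[m]; print(l,round(r["score"],2),np.round(r["position"]),m.sum(),np.percentile(q,[2,50,98],axis=0).round().tolist())
hsv=cv2.cvtColor(c["image"],cv2.COLOR_RGB2HSV)
b=((hsv[...,0]>95)&(hsv[...,0]<125)&(hsv[...,1]>90)&(c["range_z"]>0)).astype(np.uint8)
b=cv2.morphologyEx(b,cv2.MORPH_OPEN,np.ones((5,5)))>0
q=P[b]; print('felt',b.sum(),cv2.minAreaRect(q[:,:2].astype(np.float32)),q[:,2].mean())
E
```

```text
t 4.2 pos [530.7  60.5 330.9] yaw 1.565 tilt [-0. -0.] F [-0.2 -0.9  0.8] gap 59.7
[[0.0, 0.96, 0.27, 67.92], [1.0, 0.0, -0.0, 0.41], [-0.0, 0.27, -0.96, -143.05], [0.0, 0.0, 0.0, 1.0]] [[297.3, 0.0, 259.7], [0.0, 297.3, 189.1], [0.0, 0.0, 1.0]]
tray 0.87 [266. 173.] 11863 [[477.0, -92.0, 24.0], [548.0, 23.0, 28.0], [636.0, 112.0, 68.0]]
wall_left 0.76 [260. 135.] 2434 [[474.0, 70.0, 24.0], [530.0, 95.0, 37.0], [586.0, 118.0, 49.0]]
wall_back 0.85 [316. 180.] 2293 [[595.0, -37.0, 25.0], [619.0, 22.0, 38.0], [642.0, 75.0, 50.0]]
wall_right 0.15 [395.  81.] 972 [[683.0, 136.0, 1.0], [754.0, 180.0, 13.0], [820.0, 192.0, 16.0]]
stop 0.59 [201. 113.] 1775 [[427.0, -15.0, 3.0], [442.0, 119.0, 8.0], [561.0, 136.0, 10.0]]
ring_box 0.9 [264. 190.] 853 [[525.0, -13.0, 25.0], [545.0, 9.0, 54.0], [567.0, 28.0, 56.0]]
felt 3707 ((539.0838012695312, 11.548004150390625), (106.81263732910156, 111.1662826538086), 4.886984348297119) 25.120237465739592
```

View pics/w1.png

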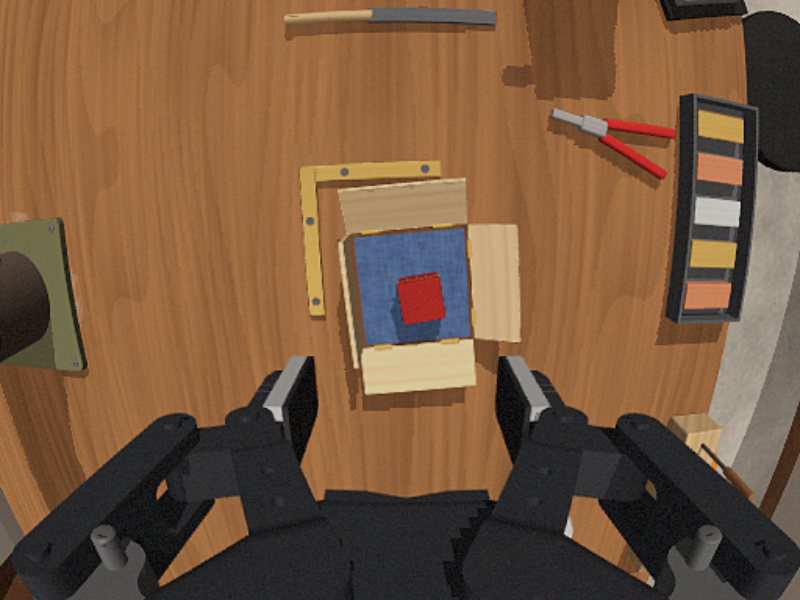

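```bash
cat >> h.py <<'E'
from scipy.optimize import minimize, least_squares
def stopfit(P,m):
    q=P[m]; q=q[(q[:,2]>5)&(q[:,2]<12)][:,:2]
    def sd(p):
        c,s=np.cos(p[2]),np.sin(p[2]); d=(q-p[:2])@np.array([[c,-s],[s,c]])
        x,y=d.T
        A=np.maximum(np.abs(x+8)-8,np.abs(y+62)-78)   # bar along y: x -16..0, y -140..16
        B=np.maximum(np.abs(x-55)-71,np.abs(y-8)-8)   # bar along x: y 0..16, x -16..126
        return np.minimum(A,B)
    f=lambda p: np.sum(np.minimum(np.maximum(sd(p),0),6)**1)
    best=min((minimize(f,[443+a,120+b,.05],method='Nelder-Mead',options=dict(initial_simplex=[[443+a,120+b,.0],[448+a,120+b,.05],[443+a,125+b,.05],[443+a,120+b,.1]],maxiter=600)) for a in(-4,0,4) for b in(-4,0,4)),key=lambda r:r.fun)
    return best.x,best.fun/len(q)
def planefit(q):
    q=q.copy()
    for _ in range(4):
        c=np.median(q,0); n=np.linalg.svd(q-q.mean(0),full_matrices=False)[2][2]; d=np.abs((q-q.mean(0))@n); q=q[d<max(2,1.5*np.median(d))]
    return q.mean(0),n*np.sign(n[2]) 
E
cat > look.py <<'E'
from h import *
import sys
c=wrist(sys.argv[1]); P=c["P"]; hsv=cv2.cvtColor(c["image"],cv2.COLOR_RGB2HSV)
R=finder.silhouettes("stop","wrist")
if R: m=R[0]["region"]&(c["range_z"]>0); x,e=stopfit(P,m); print('stop',R[0]["score"],x.round(3),e); st=x
b=((hsv[...,0]>95)&(hsv[...,0]<125)&(hsv[...,1]>90)&(c["range_z"]>0)).astype(np.uint8)
b=cv2.morphologyEx(b,cv2.MORPH_OPEN,np.ones((5,5)))>0
f=cv2.minAreaRect(P[b][:,:2].astype(np.float32)); print('felt',f)
y=np.deg2rad(f[2]); y=(y+np.pi/4)%(np.pi/2)-np.pi/4
c0,s0=np.cos(y),np.sin(y); L=(P[...,:2]-f[0])@np.array([[c0,-s0],[s0,c0]])  # felt frame
Z=P[...,2]; wood=(c["range_z"]>0)&(hsv[...,2]>60)
# outer extents of raised stuff in felt frame
for n,ax,sg in(("left",1,1),("right",1,-1),("back",0,1),("near",0,-1)):
    o=1-ax; a=L[...,ax]*sg
    m=wood&(np.abs(L[...,o])<40)&(a>50)&(a<125)&(Z>16)&(Z<100)
    q=P[m]
    if m.sum()<20: print(n,'few',m.sum()); continue
    i=a[m]; print(n,m.sum(),'out',np.percentile(i,[2,50,98]).round(1),'z',np.percentile(Z[m],[2,98]).round(1),end=' ')
    ct=planefit(np.column_stack([i,L[...,o][m],Z[m]])); nn=ct[1]; print('angle',round(float(np.arctan2(np.hypot(nn[0],0)*(-np.sign(nn[0])),nn[2])),3))
for r in finder.silhouettes("ring_box","wrist")[:1]:
    m=r["region"]&(Z>45)&(c["range_z"]>0); print('ring',P[m].mean(0).round(1),L[m].mean(0).round(1))
E
python3 look.py w2
```

```text
stop 0.72 [4.41395e+02 1.19179e+02 2.40000e-02] 0.003573955552463761
felt ((539.0086059570312, 11.724048614501953), (106.87942504882812, 111.18045806884766), 4.624962329864502)
left 1944 out [ 51.3  79.  104.7] z [23.7 48.6] angle 0.493
right 1717 out [ 51.3  79.7 108.3] z [23.7 34.2] angle 0.17
back 1810 out [ 51.2  77.4 101.5] z [24.1 49.6] angle 0.511
near 651 out [50.5 58.8 62.2] z [23.3 75.4] angle 1.48
ring [545.    7.1  54.3] [ 5.6 -5.1]
```

```bash
python3 -c "
from h import *
plan((526.7,138.3,331),(526.7,138.3,22),(531,84.3,22),yaw=1.652)"
```

```text
t 4.7 pos [530.7  60.5 330.9] yaw 1.568 tilt [ 0. -0.] F [0.3 0.  0.2] gap 59.9
turn 1 rows of [-0.     -0.     -0.0532]
(526.7, 138.3, 331) 2 rows of [ 0.2597  0.0076 -0.0003]
(526.7, 138.3, 22) 7 rows of [0.     0.     0.2943]
(531, 84.3, 22) 2 rows of [-0.1806 -0.0003  0.    ]
```

Call:
drive_tool:
  steps:
    - {"tx": 0, "ty": 0, "tz": 0, "wx": 0, "wy": 0, "wz": -0.053, "claw": 0.3}
    - {"tx": 0.26, "ty": 0.008, "tz": 0, "wx": 0, "wy": 0, "wz": 0, "claw": 0.3}
    - {"tx": 0.26, "ty": 0.008, "tz": 0, "wx": 0, "wy": 0, "wz": 0, "claw": 0.3}
    - {"tx": 0, "ty": 0, "tz": 0.295, "wx": 0, "wy": 0, "wz": 0, "claw": 0.3}
    - {"tx": 0, "ty": 0, "tz": 0.295, "wx": 0, "wy": 0, "wz": 0, "claw": 0.3}
    - {"tx": 0, "ty": 0, "tz": 0.295, "wx": 0, "wy": 0, "wz": 0, "claw": 0.3}
    - {"tx": 0, "ty": 0, "tz": 0.295, "wx": 0, "wy": 0, "wz": 0, "claw": 0.3}
    - {"tx": 0, "ty": 0, "tz": 0.295, "wx": 0, "wy": 0, "wz": 0, "claw": 0.3}
    - {"tx": 0, "ty": 0, "tz": 0.295, "wx": 0, "wy": 0, "wz": 0, "claw": 0.3}
    - {"tx": 0, "ty": 0, "tz": 0.29, "wx": 0, "wy": 0, "wz": 0, "claw": 0.3}
    - {"tx": 0, "ty": 0, "tz": 0, "wx": 0, "wy": 0, "wz": 0, "claw": 0.3}

```text
t: 5.8
position: [522.1, 137.5, 16.8]
eef_rot: [-0.004, 0.678, 0.735, -0.005]
contact_force: [-1.9, -0.8, 0.1]
finger_gap: 60.0
grip_force: 0.0
```

Call:
drive_tool:
  steps:
    - {"tx": -0.04, "ty": 0, "tz": 0, "wx": 0, "wy": 0, "wz": 0, "claw": 0.3}
    - {"tx": -0.04, "ty": 0, "tz": 0, "wx": 0, "wy": 0, "wz": 0, "claw": 0.3}
    - {"tx": -0.04, "ty": 0, "tz": 0, "wx": 0, "wy": 0, "wz": 0, "claw": 0.3}
    - {"tx": -0.04, "ty": 0, "tz": 0, "wx": 0, "wy": 0, "wz": 0, "claw": 0.3}
    - {"tx": -0.03, "ty": 0, "tz": 0, "wx": 0, "wy": 0, "wz": 0, "claw": 0.3}
    - {"tx": -0.03, "ty": 0, "tz": 0, "wx": 0, "wy": 0, "wz": 0, "claw": 0.3}

```text
t: 6.4
position: [530.5, 105.4, 23.1]
eef_rot: [0.001, 0.678, 0.735, 0.001]
contact_force: [-0.3, 3.6, 1.4]
finger_gap: 59.9
grip_force: 2.1
```

```bash
cat > look2.py <<'E'
from h import *
import sys
ims=[]
plan()
for n in("top","side"):
    c=vision.camera(n); P=unproj(c); hsv=cv2.cvtColor(c["image"],cv2.COLOR_RGB2HSV); ims.append(cv2.resize(c["image"][140:270,170:340,::-1],(400,306),interpolation=cv2.INTER_CUBIC))
    b=((P[...,0]>400)&(P[...,0]<680)&(P[...,1]>-130)&(P[...,1]<160)&(hsv[...,0]>95)&(hsv[...,0]<125)&(hsv[...,1]>90)).astype(np.uint8)
    b=cv2.morphologyEx(b,cv2.MORPH_OPEN,np.ones((3,3)))>0
    print(n,'felt',b.sum(),cv2.minAreaRect(P[b][:,:2].astype(np.float32)))
    for l in("wall_left","wall_right","wall_back","ring_box"):
        for r in finder.silhouettes(l,n)[:1]:
            m=r["region"]&(c["range_z"]>0)&(P[...,2]>22); q=P[m]; print(l,round(r["score"],2),m.sum(),np.percentile(q,[2,50,98],axis=0).round().tolist() if m.sum()>9 else '')
cv2.imwrite(f'pics/{sys.argv[1]}.png',np.hstack(ims))
E
python3 look2.py a1
```

```text
t 6.4 pos [530.5 105.4  23.1] yaw 1.651 tilt [-0.003 -0.001] F [-0.3  3.6  1.4] gap 59.9
top felt 884 ((541.7176513671875, -8.605762481689453), (100.3425064086914, 107.41231536865234), 4.077657699584961)
wall_left 0.65 205 [[448.0, 39.0, 23.0], [522.0, 57.0, 30.0], [584.0, 66.0, 445.0]]
wall_right 0.61 624 [[491.0, -117.0, 24.0], [546.0, -93.0, 30.0], [601.0, -68.0, 37.0]]
wall_back 0.81 610 [[599.0, -57.0, 25.0], [621.0, 0.0, 39.0], [644.0, 55.0, 52.0]]
ring_box 0.64 120 [[481.0, 48.0, 24.0], [525.0, 58.0, 30.0], [576.0, 64.0, 35.0]]
side felt 207 ((500.1131286621094, 10.110313415527344), (36.488040924072266, 170.33074951171875), 13.08314037322998)
wall_right 0.75 241 [[496.0, -122.0, 23.0], [523.0, -100.0, 29.0], [556.0, -72.0, 37.0]]
wall_back 0.7 189 [[607.0, -47.0, 30.0], [631.0, 3.0, 44.0], [643.0, 54.0, 54.0]]
ring_box 0.18 0
```

View pics/a1.png

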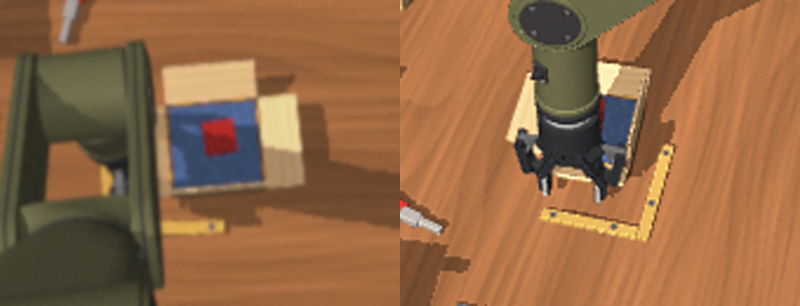

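Call:
drive_tool:
  steps:
    - {"tx": 0.14, "ty": 0, "tz": 0, "wx": 0, "wy": 0, "wz": 0, "claw": 0.3}
    - {"tx": 0, "ty": 0, "tz": 0, "wx": 0, "wy": -0.0925, "wz": 0, "claw": 0.3}
    - {"tx": 0, "ty": 0, "tz": 0, "wx": 0, "wy": -0.0925, "wz": 0, "claw": 0.3}
    - {"tx": 0, "ty": 0, "tz": 0, "wx": 0, "wy": -0.0925, "wz": 0, "claw": 0.3}
    - {"tx": 0, "ty": 0, "tz": 0, "wx": 0, "wy": -0.0925, "wz": 0, "claw": 0.3}
    - {"tx": 0, "ty": 0, "tz": 0, "wx": 0, "wy": -0.0925, "wz": 0, "claw": 0.3}
    - {"tx": 0, "ty": 0, "tz": 0, "wx": 0, "wy": -0.0925, "wz": 0, "claw": 0.3}
    - {"tx": 0, "ty": 0, "tz": 0, "wx": 0, "wy": 0, "wz": 0, "claw": 0.3}

```text
t: 7.7
position: [526.5, 129.0, 17.3]
eef_rot: [0.309, 0.612, 0.669, -0.288]
contact_force: [-0.7, 1.1, -0.9]
finger_gap: 59.9
grip_force: 0.0
```

```bash
cat >> h.py <<'E'
def loc(ctr,yaw):
    s=arm.state(); d=s["position"][:2]-np.array(ctr); c,n=np.cos(yaw),np.sin(yaw); print('local',(c*d[0]+n*d[1]).round(1),(-n*d[0]+c*d[1]).round(1))
    q=s["eef_rot"]; R=Rn.from_quat(np.r_[q[1:],q[0]]).as_matrix(); print(R.round(3).tolist())
E
python3 look2.py a2; python3 -c "
from h import *
loc((538.7,-10.8),.075)"
```

```text
t 7.7 pos [526.5 129.   17.3] yaw 1.665 tilt [-0.062  0.763] F [-0.7  1.1 -0.9] gap 59.9
top felt 889 ((540.8793334960938, -9.440422058105469), (100.08303833007812, 107.23799896240234), 4.947643280029297)
wall_left 0.73 609 [[475.0, 49.0, 24.0], [531.0, 73.0, 38.0], [587.0, 96.0, 51.0]]
wall_right 0.81 643 [[488.0, -117.0, 24.0], [546.0, -93.0, 30.0], [602.0, -67.0, 38.0]]
wall_back 0.84 628 [[596.0, -58.0, 25.0], [621.0, -3.0, 38.0], [644.0, 54.0, 51.0]]
ring_box 0.51 199 [[527.0, -35.0, 29.0], [548.0, -15.0, 55.0], [571.0, 6.0, 60.0]]
side felt 114 ((582.658203125, -16.902202606201172), (20.059751510620117, 94.60145568847656), 6.083293914794922)
wall_left 0.58 75 [[518.0, 55.0, 27.0], [542.0, 81.0, 42.0], [557.0, 99.0, 54.0]]
wall_right 0.67 181 [[556.0, -116.0, 22.0], [580.0, -92.0, 30.0], [603.0, -67.0, 36.0]]
wall_back 0.77 457 [[595.0, -59.0, 24.0], [619.0, -0.0, 38.0], [642.0, 53.0, 52.0]]
local -0.4 136.9
[[-0.05, 0.997, 0.061], [0.645, 0.079, -0.76], [-0.762, 0.001, -0.647]]
```

Call:
drive_tool:
  steps:
    - {"tx": -0.061, "ty": 0, "tz": 0.073, "wx": 0, "wy": 0, "wz": 0, "claw": 0.3}
    - {"tx": -0.061, "ty": 0, "tz": 0.073, "wx": 0, "wy": 0, "wz": 0, "claw": 0.3}
    - {"tx": -0.061, "ty": 0, "tz": 0.073, "wx": 0, "wy": 0, "wz": 0, "claw": 0.3}
    - {"tx": 0, "ty": 0, "tz": 0, "wx": 0, "wy": 0, "wz": 0, "claw": 0.3}
    - {"tx": -0.025, "ty": 0, "tz": -0.012, "wx": 0, "wy": 0, "wz": 0, "claw": 0.3}
    - {"tx": -0.025, "ty": 0, "tz": -0.012, "wx": 0, "wy": 0, "wz": 0, "claw": 0.3}
    - {"tx": -0.025, "ty": 0, "tz": -0.012, "wx": 0, "wy": 0, "wz": 0, "claw": 0.3}
    - {"tx": -0.025, "ty": 0, "tz": -0.012, "wx": 0, "wy": 0, "wz": 0, "claw": 0.3}
    - {"tx": -0.025, "ty": 0, "tz": -0.012, "wx": 0, "wy": 0, "wz": 0, "claw": 0.3}
    - {"tx": -0.025, "ty": 0, "tz": -0.012, "wx": 0, "wy": 0, "wz": 0, "claw": 0.3}

```text
t: 9.2
position: [531.8, 77.8, 46.1]
eef_rot: [0.309, 0.615, 0.667, -0.285]
contact_force: [-1.5, 0.1, -0.5]
finger_gap: 59.7
grip_force: 0.4
```

```bash
python3 look2.py a3; python3 -c "
from h import *
loc((538.7,-10.8),.075)"
```

```text
t 9.2 pos [531.8  77.8  46.1] yaw 1.653 tilt [-0.062  0.761] F [-1.5  0.1 -0.5] gap 59.7
top felt 879 ((541.1144409179688, -9.819412231445312), (99.68843841552734, 107.13127899169922), 4.339321613311768)
wall_left 0.72 423 [[476.0, 48.0, 25.0], [530.0, 65.0, 49.0], [585.0, 82.0, 67.0]]
wall_right 0.88 591 [[490.0, -120.0, 24.0], [545.0, -94.0, 30.0], [601.0, -70.0, 37.0]]
wall_back 0.84 619 [[597.0, -58.0, 25.0], [621.0, -3.0, 39.0], [643.0, 54.0, 52.0]]
ring_box 0.45 196 [[527.0, -35.0, 37.0], [546.0, -15.0, 55.0], [567.0, 6.0, 60.0]]
side felt 318 ((537.2994995117188, 19.68619155883789), (105.96354675292969, 49.61853790283203), 5.6410136222839355)
wall_left 0.66 286 [[682.0, -348.0, 23.0], [712.0, -307.0, 44.0], [746.0, -284.0, 52.0]]
wall_right 0.52 0 
wall_back 0.63 332 [[597.0, -62.0, 27.0], [624.0, -14.0, 41.0], [641.0, 56.0, 55.0]]
local -0.4 88.5
[[-0.053, 0.997, 0.061], [0.644, 0.081, -0.761], [-0.763, -0.001, -0.646]]
```

View pics/a3.png

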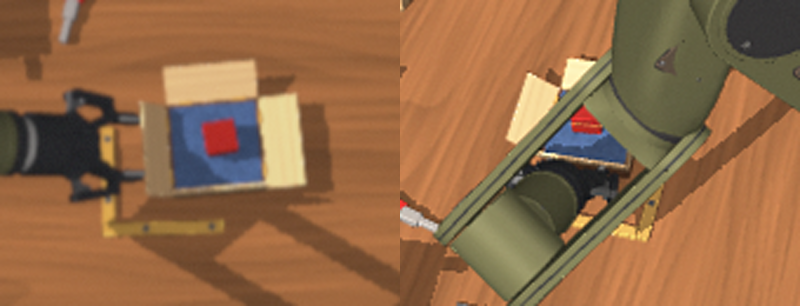

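Call:
drive_tool:
  steps:
    - {"tx": -0.024, "ty": 0, "tz": 0.006, "wx": 0, "wy": 0, "wz": 0, "claw": 0.3}
    - {"tx": -0.024, "ty": 0, "tz": 0.006, "wx": 0, "wy": 0, "wz": 0, "claw": 0.3}
    - {"tx": -0.024, "ty": 0, "tz": 0.006, "wx": 0, "wy": 0, "wz": 0, "claw": 0.3}
    - {"tx": -0.024, "ty": 0, "tz": 0.006, "wx": 0, "wy": 0, "wz": 0, "claw": 0.3}
    - {"tx": -0.015, "ty": 0, "tz": 0.018, "wx": 0, "wy": 0, "wz": 0, "claw": 0.3}
    - {"tx": -0.015, "ty": 0, "tz": 0.018, "wx": 0, "wy": 0, "wz": 0, "claw": 0.3}
    - {"tx": -0.015, "ty": 0, "tz": 0.018, "wx": 0, "wy": 0, "wz": 0, "claw": 0.3}
    - {"tx": -0.015, "ty": 0, "tz": 0.018, "wx": 0, "wy": 0, "wz": 0, "claw": 0.3}
    - {"tx": 0, "ty": 0, "tz": 0, "wx": 0, "wy": 0, "wz": 0, "claw": 0.3}

```text
t: 10.6
position: [533.8, 51.1, 54.3]
eef_rot: [0.309, 0.615, 0.667, -0.285]
contact_force: [-0.7, 0.7, 0.7]
finger_gap: 59.8
grip_force: 0.0
```

```bash
python3 look2.py a4|egrep 'pos|felt|left'; python3 -c "
from h import *
loc((538.7,-10.8),.075)"
```

```text
t 10.6 pos [533.8  51.1  54.3] yaw 1.652 tilt [-0.061  0.761] F [-0.7  0.7  0.7] gap 59.8
top felt 868 ((541.0984497070312, -10.889877319335938), (100.32612609863281, 107.41547393798828), 5.3873610496521)
side felt 176 ((543.093505859375, -21.853984832763672), (99.3691635131836, 58.54729461669922), 7.443990230560303)
wall_left 0.61 284 [[681.0, -347.0, 23.0], [712.0, -307.0, 44.0], [745.0, -282.0, 52.0]]
local -0.3 62.5
[[-0.053, 0.997, 0.061], [0.644, 0.081, -0.761], [-0.763, -0.001, -0.646]]
```

Call:
drive_tool:
  steps:
    - {"tx": -0.01, "ty": 0, "tz": 0.012, "wx": 0, "wy": 0, "wz": 0, "claw": 0.3}
    - {"tx": 0, "ty": 0, "tz": 0, "wx": 0, "wy": 0, "wz": 0, "claw": 0.3}
    - {"tx": 0.043, "ty": 0, "tz": -0.051, "wx": 0, "wy": 0, "wz": 0, "claw": 0.3}
    - {"tx": 0.085, "ty": 0, "tz": -0.1, "wx": 0, "wy": 0, "wz": 0, "claw": 0.3}
    - {"tx": -0.205, "ty": 0, "tz": -0.172, "wx": 0, "wy": 0, "wz": 0, "claw": 0.3}
    - {"tx": -0.205, "ty": 0, "tz": -0.172, "wx": 0, "wy": 0, "wz": 0, "claw": 0.3}
    - {"tx": -0.205, "ty": 0, "tz": -0.172, "wx": 0, "wy": 0, "wz": 0, "claw": 0.3}
    - {"tx": -0.205, "ty": 0, "tz": -0.172, "wx": 0, "wy": 0, "wz": 0, "claw": 0.3}

```text
t: 11.9
position: [531.5, 79.7, 216.1]
eef_rot: [0.309, 0.614, 0.668, -0.285]
contact_force: [1.1, -0.3, -0.2]
finger_gap: 59.6
grip_force: 0.0
```

Call:
drive_tool:
  steps:
    - {"tx": 0, "ty": 0, "tz": 0, "wx": 0, "wy": 0.0926, "wz": 0, "claw": 0.3}
    - {"tx": 0, "ty": 0, "tz": 0, "wx": 0, "wy": 0.0926, "wz": 0, "claw": 0.3}
    - {"tx": 0, "ty": 0, "tz": 0, "wx": 0, "wy": 0.0926, "wz": 0, "claw": 0.3}
    - {"tx": 0, "ty": 0, "tz": 0, "wx": 0, "wy": 0.0926, "wz": 0, "claw": 0.3}
    - {"tx": 0, "ty": 0, "tz": 0, "wx": 0, "wy": 0.0926, "wz": 0, "claw": 0.3}
    - {"tx": 0, "ty": 0, "tz": 0, "wx": 0, "wy": 0.0926, "wz": 0, "claw": 0.3}
    - {"tx": -0.3, "ty": 0, "tz": 0, "wx": 0, "wy": 0, "wz": 0, "claw": 0.3}
    - {"tx": -0.3, "ty": 0, "tz": 0, "wx": 0, "wy": 0, "wz": 0, "claw": 0.3}
    - {"tx": 0, "ty": 0, "tz": 0, "wx": 0, "wy": 0, "wz": 0, "claw": 0.3}
    - {"tx": 0, "ty": 0, "tz": 0, "wx": 0, "wy": 0, "wz": 0, "claw": 0.3}

```text
t: 12.9
position: [539.2, -11.5, 214.5]
eef_rot: [-0.002, 0.678, 0.735, 0.002]
contact_force: [0.4, 0.6, 0.3]
finger_gap: 59.9
grip_force: 0.0
```

```bash
python3 look.py w3; python3 -c "
from h import *
plan()"
```

```text
stop 0.67 [4.41009e+02 1.18492e+02 2.60000e-02] 0.005247189768157205
felt ((539.8843994140625, -14.594200134277344), (107.37873840332031, 111.71949005126953), 4.756787300109863)
left 969 out [50.1 59.2 64. ] z [23.7 75.6] angle 1.423
right 3008 out [ 51.2  78.8 106.9] z [23.9 33.9] angle 0.168
back 3385 out [ 51.1  77.3 100.7] z [24.2 49.3] angle 0.51
near 1398 out [50.4 58.1 62. ] z [23.5 75.4] angle 1.494
ring [546.  -19.   54.4] [ 5.7 -4.9]
t 13.05 pos [538.9  -9.8 214.3] yaw 1.654 tilt [ 0.001 -0.005] F [-0.2  0.6  0.3] gap 59.4
```

Call:
drive_tool:
  steps:
    - {"tx": -0.258, "ty": 0, "tz": 0.1, "wx": 0, "wy": 0, "wz": 0, "claw": 0.3}
    - {"tx": -0.258, "ty": 0, "tz": 0.1, "wx": 0, "wy": 0, "wz": 0, "claw": 0.3}
    - {"tx": -0.258, "ty": 0, "tz": 0.1, "wx": 0, "wy": 0, "wz": 0, "claw": 0.3}
    - {"tx": -0.258, "ty": 0, "tz": 0.1, "wx": 0, "wy": 0, "wz": 0, "claw": 0.3}
    - {"tx": 0, "ty": 0, "tz": 0, "wx": 0, "wy": 0.0926, "wz": 0, "claw": 0.3}
    - {"tx": 0, "ty": 0, "tz": 0, "wx": 0, "wy": 0.0926, "wz": 0, "claw": 0.3}
    - {"tx": 0, "ty": 0, "tz": 0, "wx": 0, "wy": 0.0926, "wz": 0, "claw": 0.3}
    - {"tx": 0, "ty": 0, "tz": 0, "wx": 0, "wy": 0.0926, "wz": 0, "claw": 0.3}
    - {"tx": 0, "ty": 0, "tz": 0, "wx": 0, "wy": 0.0926, "wz": 0, "claw": 0.3}
    - {"tx": 0, "ty": 0, "tz": 0, "wx": 0, "wy": 0.0926, "wz": 0, "claw": 0.3}
    - {"tx": 0, "ty": 0, "tz": 0, "wx": 0, "wy": 0, "wz": 0, "claw": 0.3}
    - {"tx": 0, "ty": 0, "tz": 0, "wx": 0, "wy": 0, "wz": 0, "claw": 0.3}

```text
t: 14.25
position: [551.7, -164.7, 152.4]
eef_rot: [-0.313, 0.614, 0.666, 0.287]
contact_force: [0.0, 0.3, 0.0]
finger_gap: 59.7
grip_force: 0.0
```

```bash
python3 -c "
from h import *
def W(x,y,z,c=(538,-14.7),a=.083): return (c[0]+x*np.cos(a)-y*np.sin(a), c[1]+x*np.sin(a)+y*np.cos(a), z)
plan(W(0,-140,7),W(0,-102,7))
loc((538,-14.7),.083)"
```

```text
t 14.25 pos [ 551.7 -164.7  152.4] yaw 1.65 tilt [ 0.065 -0.766] F [0.  0.3 0. ] gap 59.7
(np.float64(549.6066628981271), np.float64(-154.2180467766419), 7) 4 rows of [-0.175  -0.0013  0.1686]
(np.float64(546.4562829686354), np.float64(-116.3488626515534), 7) 1 rows of [ 0.162  -0.0002  0.1948]
local 1.2 -150.6
[[-0.05, 0.997, -0.065], [0.637, 0.082, 0.766], [0.769, -0.003, -0.639]]
```

Call:
drive_tool:
  steps:
    - {"tx": -0.175, "ty": 0, "tz": 0.168, "wx": 0, "wy": 0, "wz": 0, "claw": 0.3}
    - {"tx": -0.175, "ty": 0, "tz": 0.168, "wx": 0, "wy": 0, "wz": 0, "claw": 0.3}
    - {"tx": -0.175, "ty": 0, "tz": 0.168, "wx": 0, "wy": 0, "wz": 0, "claw": 0.3}
    - {"tx": -0.16, "ty": 0, "tz": 0.155, "wx": 0, "wy": 0, "wz": 0, "claw": 0.3}
    - {"tx": 0, "ty": 0, "tz": 0, "wx": 0, "wy": 0, "wz": 0, "claw": 0.3}
    - {"tx": 0, "ty": 0, "tz": 0, "wx": 0, "wy": 0, "wz": 0, "claw": 0.3}

```text
t: 14.85
position: [551.3, -154.0, 13.6]
eef_rot: [-0.312, 0.613, 0.667, 0.287]
contact_force: [-0.3, -0.8, 0.7]
finger_gap: 60.0
grip_force: 0.0
```

Call:
drive_tool:
  steps:
    - {"tx": -0.033, "ty": 0, "tz": 0.028, "wx": 0, "wy": 0, "wz": 0, "claw": 0.3}
    - {"tx": 0.04, "ty": 0, "tz": 0.049, "wx": 0, "wy": 0, "wz": 0, "claw": 0.3}
    - {"tx": 0.04, "ty": 0, "tz": 0.049, "wx": 0, "wy": 0, "wz": 0, "claw": 0.3}
    - {"tx": 0.04, "ty": 0, "tz": 0.049, "wx": 0, "wy": 0, "wz": 0, "claw": 0.3}
    - {"tx": 0.04, "ty": 0, "tz": 0.049, "wx": 0, "wy": 0, "wz": 0, "claw": 0.3}
    - {"tx": 0, "ty": 0, "tz": 0, "wx": 0, "wy": 0, "wz": 0, "claw": 0.3}

```text
t: 15.45
position: [546.8, -115.6, 5.1]
eef_rot: [-0.313, 0.613, 0.666, 0.288]
contact_force: [0.0, 0.5, -0.3]
finger_gap: 59.5
grip_force: 0.0
```

Call:
drive_tool:
  steps:
    - {"tx": 0.026, "ty": 0, "tz": -0.0156, "wx": 0, "wy": 0, "wz": 0, "claw": 0.3}
    - {"tx": 0.026, "ty": 0, "tz": -0.0156, "wx": 0, "wy": 0, "wz": 0, "claw": 0.3}
    - {"tx": 0.026, "ty": 0, "tz": -0.0156, "wx": 0, "wy": 0, "wz": 0, "claw": 0.3}
    - {"tx": 0.026, "ty": 0, "tz": -0.0156, "wx": 0, "wy": 0, "wz": 0, "claw": 0.3}
    - {"tx": 0, "ty": 0, "tz": 0, "wx": 0, "wy": 0, "wz": 0, "claw": 0.3}

```text
t: 15.95
position: [547.6, -115.1, 23.4]
eef_rot: [-0.312, 0.614, 0.666, 0.288]
contact_force: [0.4, 0.6, -0.4]
finger_gap: 60.1
grip_force: 0.0
```

```bash
python3 look2.py a5|egrep 'pos|felt|right|left'; python3 -c "
from h import *
loc((538,-14.7),.083)"
```

```text
t 15.95 pos [ 547.6 -115.1   23.4] yaw 1.652 tilt [ 0.062 -0.766] F [ 0.4  0.6 -0.4] gap 60.1
top felt 868 ((541.8712158203125, -12.48056411743164), (99.69219970703125, 106.3387680053711), 4.736286640167236)
wall_right 0.55 564 [[493.0, -118.0, 25.0], [546.0, -96.0, 37.0], [600.0, -73.0, 48.0]]
side felt 296 ((544.466552734375, -32.68993377685547), (101.42971801757812, 74.41717529296875), 4.388580322265625)
wall_left 0.78 426 [[475.0, 1.0, 25.0], [527.0, 47.0, 52.0], [585.0, 54.0, 76.0]]
wall_right 0.55 536 [[487.0, -120.0, 23.0], [545.0, -96.0, 36.0], [600.0, -69.0, 60.0]]
local 0.9 -100.4
[[-0.051, 0.997, -0.063], [0.637, 0.081, 0.766], [0.769, -0.001, -0.639]]
```

Call:
drive_tool:
  steps:
    - {"tx": 0.041, "ty": 0, "tz": -0.008, "wx": 0, "wy": 0, "wz": 0, "claw": 0.3}
    - {"tx": 0.041, "ty": 0, "tz": -0.008, "wx": 0, "wy": 0, "wz": 0, "claw": 0.3}
    - {"tx": 0.041, "ty": 0, "tz": -0.008, "wx": 0, "wy": 0, "wz": 0, "claw": 0.3}
    - {"tx": 0.041, "ty": 0, "tz": -0.008, "wx": 0, "wy": 0, "wz": 0, "claw": 0.3}
    - {"tx": 0.0243, "ty": 0, "tz": 0.0083, "wx": 0, "wy": 0, "wz": 0, "claw": 0.3}
    - {"tx": 0.0243, "ty": 0, "tz": 0.0083, "wx": 0, "wy": 0, "wz": 0, "claw": 0.3}
    - {"tx": 0.0243, "ty": 0, "tz": 0.0083, "wx": 0, "wy": 0, "wz": 0, "claw": 0.3}
    - {"tx": 0.0243, "ty": 0, "tz": 0.0083, "wx": 0, "wy": 0, "wz": 0, "claw": 0.3}
    - {"tx": 0.015, "ty": 0, "tz": 0.018, "wx": 0, "wy": 0, "wz": 0, "claw": 0.3}
    - {"tx": 0.015, "ty": 0, "tz": 0.018, "wx": 0, "wy": 0, "wz": 0, "claw": 0.3}
    - {"tx": 0.015, "ty": 0, "tz": 0.018, "wx": 0, "wy": 0, "wz": 0, "claw": 0.3}
    - {"tx": 0.015, "ty": 0, "tz": 0.018, "wx": 0, "wy": 0, "wz": 0, "claw": 0.3}

```text
t: 17.65
position: [544.3, -75.8, 52.6]
eef_rot: [-0.312, 0.614, 0.666, 0.288]
contact_force: [0.4, -4.8, 1.7]
finger_gap: 59.5
grip_force: 2.1
```

Call:
drive_tool:
  steps:
    - {"tx": 0.012, "ty": 0, "tz": 0.015, "wx": 0, "wy": 0, "wz": 0, "claw": 0.3}
    - {"tx": 0.012, "ty": 0, "tz": 0.015, "wx": 0, "wy": 0, "wz": 0, "claw": 0.3}
    - {"tx": 0, "ty": 0, "tz": 0, "wx": 0, "wy": 0, "wz": 0, "claw": 0.3}

```text
t: 17.95
position: [543.8, -69.6, 52.7]
eef_rot: [-0.312, 0.614, 0.665, 0.288]
contact_force: [1.0, -1.8, 2.2]
finger_gap: 59.7
grip_force: 1.1
```

```bash
python3 look2.py a6; python3 -c "
from h import *
loc((538,-14.7),.083)"
```

```text
t 17.95 pos [543.8 -69.6  52.7] yaw 1.651 tilt [ 0.062 -0.766] F [ 1.  -1.8  2.2] gap 59.7
top felt 880 ((541.54345703125, -4.113346099853516), (99.81318664550781, 108.32847595214844), 4.398149013519287)
wall_left 0.37 41 [[492.0, 52.0, 26.0], [560.0, 58.0, 75.0], [583.0, 61.0, 81.0]]
wall_right 0.42 65 [[492.0, -70.0, 26.0], [549.0, -64.0, 73.0], [592.0, -59.0, 78.0]]
wall_back 0.88 627 [[598.0, -54.0, 25.0], [621.0, 3.0, 39.0], [644.0, 58.0, 52.0]]
ring_box 0.64 191 [[527.0, -30.0, 31.0], [548.0, -9.0, 55.0], [567.0, 12.0, 61.0]]
side felt 278 ((543.573974609375, -26.166484832763672), (100.28592681884766, 77.37516784667969), 4.174412250518799)
wall_left 0.65 398 [[475.0, 49.0, 26.0], [529.0, 56.0, 51.0], [585.0, 63.0, 76.0]]
wall_right 0.6 394 [[493.0, -72.0, 24.0], [546.0, -65.0, 51.0], [598.0, -58.0, 78.0]]
wall_back 0.69 461 [[589.0, -54.0, 25.0], [619.0, 4.0, 38.0], [642.0, 61.0, 60.0]]
ring_box 0.62 166 [[524.0, -27.0, 34.0], [544.0, -1.0, 54.0], [564.0, 11.0, 60.0]]
local 1.0 -55.3
[[-0.051, 0.997, -0.063], [0.637, 0.081, 0.766], [0.769, -0.001, -0.639]]
```

View pics/a6.png

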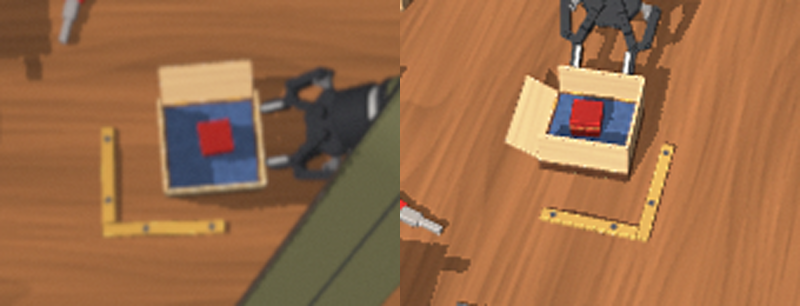

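Call:
drive_tool:
  steps:
    - {"tx": 0.025, "ty": 0, "tz": 0.0305, "wx": 0, "wy": 0, "wz": 0, "claw": 0.3}
    - {"tx": 0.025, "ty": 0, "tz": 0.0305, "wx": 0, "wy": 0, "wz": 0, "claw": 0.3}
    - {"tx": 0.025, "ty": 0, "tz": 0.0305, "wx": 0, "wy": 0, "wz": 0, "claw": 0.3}
    - {"tx": 0.025, "ty": 0, "tz": 0.0305, "wx": 0, "wy": 0, "wz": 0, "claw": 0.3}
    - {"tx": 0.025, "ty": 0, "tz": 0.0305, "wx": 0, "wy": 0, "wz": 0, "claw": 0.3}
    - {"tx": 0.025, "ty": 0, "tz": 0.0305, "wx": 0, "wy": 0, "wz": 0, "claw": 0.3}
    - {"tx": 0.025, "ty": 0, "tz": 0.0305, "wx": 0, "wy": 0, "wz": 0, "claw": 0.3}
    - {"tx": 0.025, "ty": 0, "tz": 0.0305, "wx": 0, "wy": 0, "wz": 0, "claw": 0.3}
    - {"tx": 0, "ty": 0, "tz": 0, "wx": 0, "wy": 0, "wz": 0, "claw": 0.3}
    - {"tx": -0.05, "ty": 0, "tz": -0.06, "wx": 0, "wy": 0, "wz": 0, "claw": 0.3}
    - {"tx": -0.08, "ty": 0, "tz": -0.096, "wx": 0, "wy": 0, "wz": 0, "claw": 0.3}

```text
t: 19.55
position: [541.5, -52.7, 52.3]
eef_rot: [-0.313, 0.613, 0.666, 0.287]
contact_force: [0.1, 0.6, 0.1]
finger_gap: 60.0
grip_force: 0.0
```

Call:
drive_tool:
  steps:
    - {"tx": 0, "ty": 0, "tz": 0, "wx": 0, "wy": -0.0926, "wz": 0, "claw": 0.3}
    - {"tx": 0, "ty": 0, "tz": 0, "wx": 0, "wy": -0.0926, "wz": 0, "claw": 0.3}
    - {"tx": 0, "ty": 0, "tz": 0, "wx": 0, "wy": -0.0926, "wz": 0, "claw": 0.3}
    - {"tx": 0, "ty": 0, "tz": 0, "wx": 0, "wy": -0.0926, "wz": 0, "claw": 0.3}
    - {"tx": 0, "ty": 0, "tz": 0, "wx": 0, "wy": -0.0926, "wz": 0, "claw": 0.3}
    - {"tx": 0, "ty": 0, "tz": 0, "wx": 0, "wy": -0.0926, "wz": 0, "claw": 0.3}
    - {"tx": 0, "ty": 0, "tz": 0, "wx": 0, "wy": 0, "wz": 0.036, "claw": 0.3}
    - {"tx": 0, "ty": 0, "tz": 0, "wx": 0, "wy": 0, "wz": 0, "claw": 0.3}

```text
t: 20.35
position: [542.8, -52.7, 52.7]
eef_rot: [-0.002, 0.698, 0.716, 0.001]
contact_force: [-0.7, 0.2, 0.4]
finger_gap: 59.7
grip_force: 0.0
```

```bash
python3 look2.py a7|egrep 'pos|felt|wall'; python3 look.py w4; python3 -c "
from h import *
plan(yaw=1.596)"
```

```text
t 20.35 pos [542.8 -52.7  52.7] yaw 1.597 tilt [ 0.001 -0.004] F [-0.7  0.2  0.4] gap 59.7
top felt 587 ((537.8560791015625, 45.08087921142578), (99.4678726196289, 107.09043884277344), 4.32565450668335)
wall_right 0.6 28 [[483.0, 100.0, 32.0], [500.0, 101.0, 74.0], [556.0, 105.0, 79.0]]
wall_back 0.78 456 [[593.0, 24.0, 25.0], [616.0, 67.0, 39.0], [638.0, 109.0, 52.0]]
side felt 323 ((539.2232055664062, 24.427478790283203), (100.83243560791016, 78.27560424804688), 5.4166646003723145)
wall_left 0.87 434 [[472.0, 98.0, 24.0], [527.0, 105.0, 52.0], [583.0, 111.0, 77.0]]
wall_right 0.68 386 [[488.0, -23.0, 25.0], [541.0, -17.0, 53.0], [595.0, -10.0, 77.0]]
wall_back 0.6 477 [[594.0, -7.0, 24.0], [616.0, 49.0, 38.0], [638.0, 107.0, 51.0]]
stop 0.98 [4.35916e+02 1.18919e+02 4.50000e-02] 0.0
felt ((535.5511474609375, 36.92287063598633), (108.13417053222656, 100.27537536621094), 4.322947978973389)
left few 0
right 6342 out [50.6 53.6 83. ] z [23.8 94.9] angle 1.548
back 13039 out [ 51.2  77.  100.1] z [24.1 49.2] angle 0.513
near 8419 out [50.8 58.2 61.6] z [23.7 75. ] angle 1.535
ring [541.9  36.6  54.3] [ 6.3 -0.8]
t 21.0 pos [542.3 -53.3  52.1] yaw 1.595 tilt [ 0.001 -0.004] F [-0.3  0.4 -0.3] gap 59.8
turn 1 rows of [-0.0006 -0.0028 -0.0007]
```

Call:
drive_tool:
  steps:
    - {"tx": 0, "ty": 0, "tz": 0.2, "wx": 0, "wy": 0, "wz": 0, "claw": 0.3}
    - {"tx": 0.07, "ty": 0, "tz": 0, "wx": 0, "wy": 0, "wz": 0, "claw": 0.3}
    - {"tx": 0.05, "ty": 0, "tz": 0, "wx": 0, "wy": 0, "wz": 0, "claw": 0.3}
    - {"tx": 0.027, "ty": 0, "tz": 0, "wx": 0, "wy": 0, "wz": 0, "claw": 0.3}
    - {"tx": 0.027, "ty": 0, "tz": 0, "wx": 0, "wy": 0, "wz": 0, "claw": 0.3}
    - {"tx": 0.027, "ty": 0, "tz": 0, "wx": 0, "wy": 0, "wz": 0, "claw": 0.3}
    - {"tx": 0.027, "ty": 0, "tz": 0, "wx": 0, "wy": 0, "wz": 0, "claw": 0.3}
    - {"tx": 0, "ty": 0, "tz": 0, "wx": 0, "wy": 0, "wz": 0, "claw": 0.3}

```text
t: 21.8
position: [542.1, -18.3, 22.9]
eef_rot: [-0.001, 0.698, 0.716, 0.002]
contact_force: [0.4, -0.5, 0.2]
finger_gap: 59.7
grip_force: 0.0
```

Call:
drive_tool:
  steps:
    - {"tx": 0.01, "ty": 0, "tz": 0, "wx": 0, "wy": 0, "wz": 0, "claw": 0.3}
    - {"tx": 0.01, "ty": 0, "tz": 0, "wx": 0, "wy": 0, "wz": 0, "claw": 0.3}
    - {"tx": 0, "ty": 0, "tz": 0, "wx": 0, "wy": 0, "wz": 0, "claw": 0.3}

```text
t: 22.1
position: [541.8, -16.0, 22.6]
eef_rot: [-0.001, 0.698, 0.716, 0.001]
contact_force: [0.8, -3.5, 1.0]
finger_gap: 59.3
grip_force: 0.0
```

```bash
python3 look2.py a8|egrep 'pos|felt|wall'
```

```text
t 22.1 pos [541.8 -16.   22.6] yaw 1.595 tilt [-0.    -0.004] F [ 0.8 -3.5  1. ] gap 59.3
top felt 382 ((540.6593627929688, 62.402462005615234), (92.44329833984375, 104.89012908935547), 3.2201852798461914)
wall_back 0.57 253 [[593.0, 75.0, 24.0], [618.0, 100.0, 38.0], [638.0, 122.0, 53.0]]
side felt 326 ((541.4942016601562, 42.93671417236328), (100.06729888916016, 80.8287353515625), 2.59309458732605)
wall_left 0.78 432 [[476.0, 117.0, 25.0], [532.0, 122.0, 51.0], [588.0, 127.0, 76.0]]
wall_right 0.75 365 [[487.0, -5.0, 25.0], [537.0, -0.0, 53.0], [591.0, 4.0, 76.0]]
wall_back 0.67 495 [[593.0, 6.0, 24.0], [617.0, 63.0, 38.0], [638.0, 122.0, 51.0]]
```

Call:
drive_tool:
  steps:
    - {"tx": 0.01, "ty": 0, "tz": 0, "wx": 0, "wy": 0, "wz": 0, "claw": 0.3}
    - {"tx": 0.007, "ty": 0, "tz": 0, "wx": 0, "wy": 0, "wz": 0, "claw": 0.3}
    - {"tx": 0, "ty": 0, "tz": 0, "wx": 0, "wy": 0, "wz": 0, "claw": 0.3}

```text
t: 22.9
position: [541.5, -14.1, 22.5]
eef_rot: [-0.001, 0.698, 0.716, 0.001]
contact_force: [2.1, -8.7, 2.1]
finger_gap: 59.9
grip_force: 0.0
```

```bash
python3 look2.py a9|egrep 'pos|felt|wall'
```

```text
t 22.9 pos [541.5 -14.1  22.5] yaw 1.596 tilt [ 0.001 -0.003] F [ 2.1 -8.7  2.1] gap 59.9
top felt 377 ((539.3457641601562, 62.91438293457031), (93.03125762939453, 106.56581115722656), 1.070152997970581)
wall_left 0.41 100 [[483.0, 121.0, 25.0], [520.0, 123.0, 71.0], [580.0, 125.0, 79.0]]
wall_back 0.54 237 [[595.0, 82.0, 25.0], [618.0, 102.0, 39.0], [638.0, 124.0, 52.0]]
side felt 326 ((540.1220092773438, 45.47956085205078), (98.32421875, 78.84732818603516), 1.262115716934204)
wall_left 0.75 403 [[481.0, 85.0, 24.0], [540.0, 124.0, 52.0], [593.0, 129.0, 76.0]]
wall_right 0.89 351 [[488.0, -3.0, 25.0], [540.0, 2.0, 53.0], [593.0, 6.0, 76.0]]
wall_back 0.87 456 [[597.0, 8.0, 24.0], [617.0, 63.0, 38.0], [637.0, 121.0, 51.0]]
```

Call:
drive_tool:
  steps:
    - {"tx": -0.05, "ty": 0, "tz": 0, "wx": 0, "wy": 0, "wz": 0, "claw": 0.3}
    - {"tx": -0.1, "ty": 0, "tz": -0.1, "wx": 0, "wy": 0, "wz": 0, "claw": 0.3}
    - {"tx": 0, "ty": 0, "tz": -0.33, "wx": 0, "wy": 0, "wz": 0, "claw": 0.3}
    - {"tx": 0, "ty": 0, "tz": -0.33, "wx": 0, "wy": 0, "wz": 0, "claw": 0.3}
    - {"tx": 0, "ty": 0, "tz": -0.33, "wx": 0, "wy": 0, "wz": 0, "claw": 0.3}
    - {"tx": 0.1, "ty": 0.25, "tz": -0.1, "wx": 0, "wy": 0, "wz": 0, "claw": 0.3}
    - {"tx": 0.1, "ty": 0.25, "tz": 0, "wx": 0, "wy": 0, "wz": 0, "claw": 0.3}
    - {"tx": 0.15, "ty": 0.25, "tz": 0, "wx": 0, "wy": 0, "wz": 0, "claw": 0.3}
    - {"tx": 0.15, "ty": 0.2, "tz": 0, "wx": 0, "wy": 0, "wz": 0, "claw": 0.3}

```text
t: 24.3
position: [683.6, 43.3, 200.7]
eef_rot: [-0.003, 0.698, 0.716, 0.002]
contact_force: [0.6, 0.5, -0.0]
finger_gap: 59.7
grip_force: 0.0
```

Call:
drive_tool:
  steps:
    - {"tx": 0, "ty": 0, "tz": 0, "wx": 0, "wy": 0, "wz": 0.0909, "claw": 0.3}
    - {"tx": 0, "ty": 0, "tz": 0, "wx": 0, "wy": 0, "wz": 0.0909, "claw": 0.3}
    - {"tx": 0, "ty": 0, "tz": 0, "wx": 0, "wy": 0, "wz": 0.0909, "claw": 0.3}
    - {"tx": 0, "ty": 0, "tz": 0, "wx": 0, "wy": 0, "wz": 0.0909, "claw": 0.3}
    - {"tx": 0, "ty": 0, "tz": 0, "wx": 0, "wy": 0, "wz": 0.0909, "claw": 0.3}
    - {"tx": 0, "ty": 0, "tz": 0, "wx": 0, "wy": 0, "wz": 0.0909, "claw": 0.3}
    - {"tx": 0, "ty": 0, "tz": 0, "wx": 0, "wy": 0, "wz": 0.0909, "claw": 0.3}
    - {"tx": 0, "ty": 0, "tz": 0, "wx": 0, "wy": 0, "wz": 0.0909, "claw": 0.3}
    - {"tx": 0, "ty": 0, "tz": 0, "wx": 0, "wy": 0, "wz": 0.0909, "claw": 0.3}
    - {"tx": 0, "ty": 0, "tz": 0, "wx": 0, "wy": 0, "wz": 0.0909, "claw": 0.3}
    - {"tx": 0, "ty": 0, "tz": 0, "wx": 0, "wy": 0, "wz": 0.0909, "claw": 0.3}
    - {"tx": 0, "ty": 0, "tz": 0, "wx": 0, "wy": 0, "wz": 0, "claw": 0.3}

```text
t: 25.5
position: [681.5, 42.6, 200.1]
eef_rot: [-0.003, 1.0, 0.012, -0.002]
contact_force: [0.3, -0.5, -0.5]
finger_gap: 60.0
grip_force: 0.0
```

```bash
python3 look.py w5; python3 -c "
from h import *
plan((680,64,190),(680,64,17),yaw=.025)"
```

```text
stop 0.18 [439. 116.   0.] nan
felt ((587.4240112304688, 63.05804443359375), (210.32513427734375, 111.28117370605469), 1.8118761777877808)
left 53 out [50.1 52.9 58. ] z [23.8 43.4] angle 0.011
right 773 out [50.3 58.7 62.9] z [23.3 74.9] angle 1.482
back 174 out [50.  50.8 52.2] z [46.  49.8] angle -1.304
near 1475 out [ 50.8  76.5 106. ] z [23.1 54.9] angle -0.019
ring [547.   55.4  53.3] [-40.6  -6.4]
t 25.65 pos [682.1  42.3 200.5] yaw 0.028 tilt [ 0.002 -0.005] F [-0.1  0.7 -0.2] gap 59.5
turn 1 rows of [-0.0031  0.0013  0.0017]
(680, 64, 190) 1 rows of [-0.0103 -0.1452  0.0701]
(680, 64, 17) 4 rows of [0.     0.     0.2883]h.py:40: RuntimeWarning: invalid value encountered in scalar divide
  return best.x,best.fun/len(q)
```

Call:
drive_tool:
  steps:
    - {"tx": -0.01, "ty": -0.145, "tz": 0, "wx": 0, "wy": 0, "wz": 0, "claw": 0.3}
    - {"tx": 0, "ty": 0, "tz": 0.29, "wx": 0, "wy": 0, "wz": 0, "claw": 0.3}
    - {"tx": 0, "ty": 0, "tz": 0.29, "wx": 0, "wy": 0, "wz": 0, "claw": 0.3}
    - {"tx": 0, "ty": 0, "tz": 0.29, "wx": 0, "wy": 0, "wz": 0, "claw": 0.3}
    - {"tx": 0, "ty": 0, "tz": 0, "wx": 0, "wy": -0.0926, "wz": 0, "claw": 0.3}
    - {"tx": 0, "ty": 0, "tz": 0, "wx": 0, "wy": -0.0926, "wz": 0, "claw": 0.3}
    - {"tx": 0, "ty": 0, "tz": 0, "wx": 0, "wy": -0.0926, "wz": 0, "claw": 0.3}
    - {"tx": 0, "ty": 0, "tz": 0, "wx": 0, "wy": -0.0926, "wz": 0, "claw": 0.3}
    - {"tx": 0, "ty": 0, "tz": 0, "wx": 0, "wy": -0.0926, "wz": 0, "claw": 0.3}
    - {"tx": 0, "ty": 0, "tz": 0, "wx": 0, "wy": -0.0926, "wz": 0, "claw": 0.3}
    - {"tx": 0, "ty": 0, "tz": 0, "wx": 0, "wy": 0, "wz": 0, "claw": 0.3}
    - {"tx": 0, "ty": 0, "tz": 0, "wx": 0, "wy": 0, "wz": 0, "claw": 0.3}

```text
t: 26.85
position: [679.8, 64.3, 66.6]
eef_rot: [0.003, 0.905, 0.013, -0.425]
contact_force: [0.1, -1.2, 0.5]
finger_gap: 59.9
grip_force: 0.0
```

```bash
python3 look2.py a10|egrep 'pos|felt|wall'; python3 -c "
from h import *
def W(x,y,z,c=(538,61),a=.024): return (c[0]+x*np.cos(a)-y*np.sin(a), c[1]+x*np.sin(a)+y*np.cos(a), z)
plan(W(138,0,17),W(96,0,17))
loc((538,61),.024)"
```

```text
t 26.85 pos [679.8  64.3  66.6] yaw 0.032 tilt [0.769 0.016] F [ 0.1 -1.2  0.5] gap 59.9
top felt 872 ((538.2193603515625, 62.8094367980957), (100.00703430175781, 106.24299621582031), 0.8724323511123657)
wall_left 0.66 121 [[485.0, 121.0, 23.0], [534.0, 123.0, 73.0], [591.0, 126.0, 79.0]]
wall_right 0.42 16 [[569.0, 3.0, 71.0], [579.0, 4.0, 75.0], [590.0, 6.0, 79.0]]
wall_back 0.65 361 [[596.0, 12.0, 24.0], [610.0, 70.0, 34.0], [622.0, 122.0, 43.0]]
side felt 331 ((541.5629272460938, 45.10176086425781), (80.46654510498047, 100.2180404663086), 88.9638671875)
wall_left 0.97 437 [[476.0, 118.0, 24.0], [533.0, 124.0, 52.0], [591.0, 128.0, 77.0]]
wall_right 0.85 369 [[488.0, -3.0, 25.0], [540.0, 2.0, 53.0], [592.0, 7.0, 77.0]]
wall_back 0.83 454 [[597.0, 9.0, 25.0], [618.0, 64.0, 38.0], [637.0, 121.0, 51.0]]
t 27.35 pos [680.6  64.3  72.5] yaw 0.03 tilt [0.765 0.016] F [-1.2 -0.6 -0.5] gap 60.0
(np.float64(675.9602579076753), np.float64(64.31168205715689), 17) 2 rows of [0.1316 0.0004 0.1311]
(np.float64(633.9723533270785), np.float64(63.30377882237001), 17) 1 rows of [-1.804e-01 -2.000e-04  2.141e-01]
local 142.7 -0.1
[[0.644, 0.025, -0.765], [0.019, -1.0, -0.016], [-0.765, -0.004, -0.644]]
```

View pics/a10.png

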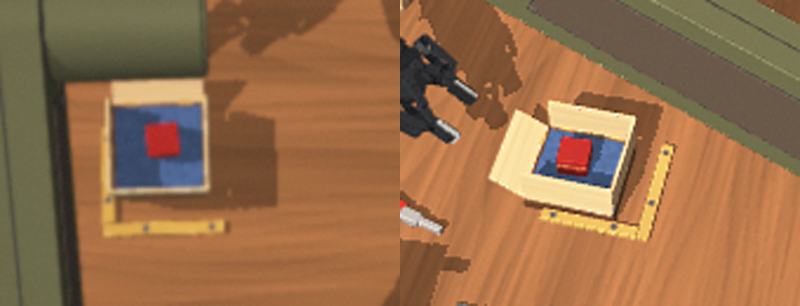

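Call:
drive_tool:
  steps:
    - {"tx": 0.131, "ty": 0, "tz": 0.131, "wx": 0, "wy": 0, "wz": 0, "claw": 0.3}
    - {"tx": 0.131, "ty": 0, "tz": 0.131, "wx": 0, "wy": 0, "wz": 0, "claw": 0.3}
    - {"tx": 0, "ty": 0, "tz": 0, "wx": 0, "wy": 0, "wz": 0, "claw": 0.3}
    - {"tx": -0.06, "ty": 0, "tz": 0.071, "wx": 0, "wy": 0, "wz": 0, "claw": 0.3}
    - {"tx": -0.06, "ty": 0, "tz": 0.071, "wx": 0, "wy": 0, "wz": 0, "claw": 0.3}
    - {"tx": -0.06, "ty": 0, "tz": 0.071, "wx": 0, "wy": 0, "wz": 0, "claw": 0.3}
    - {"tx": 0, "ty": 0, "tz": 0, "wx": 0, "wy": 0, "wz": 0, "claw": 0.3}

```text
t: 28.05
position: [632.9, 63.4, 17.4]
eef_rot: [0.003, 0.906, 0.012, -0.423]
contact_force: [0.9, -0.2, 0.6]
finger_gap: 59.6
grip_force: 0.0
```

Call:
drive_tool:
  steps:
    - {"tx": -0.025, "ty": 0, "tz": -0.012, "wx": 0, "wy": 0, "wz": 0, "claw": 0.3}
    - {"tx": -0.025, "ty": 0, "tz": -0.012, "wx": 0, "wy": 0, "wz": 0, "claw": 0.3}
    - {"tx": -0.025, "ty": 0, "tz": -0.012, "wx": 0, "wy": 0, "wz": 0, "claw": 0.3}
    - {"tx": -0.025, "ty": 0, "tz": -0.012, "wx": 0, "wy": 0, "wz": 0, "claw": 0.3}
    - {"tx": -0.025, "ty": 0, "tz": -0.012, "wx": 0, "wy": 0, "wz": 0, "claw": 0.3}
    - {"tx": -0.025, "ty": 0, "tz": -0.012, "wx": 0, "wy": 0, "wz": 0, "claw": 0.3}
    - {"tx": 0, "ty": 0, "tz": 0, "wx": 0, "wy": 0, "wz": 0, "claw": 0.3}

```text
t: 28.75
position: [627.8, 63.1, 40.4]
eef_rot: [0.003, 0.906, 0.012, -0.423]
contact_force: [0.4, 0.6, -1.0]
finger_gap: 59.5
grip_force: 0.0
```

```bash
python3 look2.py a11|egrep 'pos|felt|wall'; python3 -c "
from h import *
loc((537,61),.024)"
```

```text
t 28.75 pos [627.8  63.1  40.4] yaw 0.03 tilt [0.766 0.016] F [ 0.4  0.6 -1. ] gap 59.5
top felt 879 ((538.3171997070312, 62.72697067260742), (99.83409881591797, 106.30125427246094), 0.6783241629600525)
wall_left 0.51 87 [[489.0, 121.0, 24.0], [521.0, 123.0, 73.0], [563.0, 125.0, 80.0]]
side felt 330 ((540.4898681640625, 44.44255828857422), (98.71012878417969, 78.17174530029297), 1.9405879974365234)
wall_left 0.65 438 [[476.0, 118.0, 25.0], [532.0, 124.0, 52.0], [589.0, 128.0, 76.0]]
wall_right 0.66 389 [[479.0, -3.0, 25.0], [537.0, 2.0, 54.0], [591.0, 9.0, 76.0]]
local 90.6 -0.1
[[0.642, 0.025, -0.767], [0.019, -1.0, -0.016], [-0.767, -0.004, -0.642]]
```

Call:
drive_tool:
  steps:
    - {"tx": -0.02, "ty": 0, "tz": -0.008, "wx": 0, "wy": 0, "wz": 0, "claw": 0.3}
    - {"tx": -0.02, "ty": 0, "tz": -0.008, "wx": 0, "wy": 0, "wz": 0, "claw": 0.3}
    - {"tx": -0.024, "ty": 0, "tz": 0.006, "wx": 0, "wy": 0, "wz": 0, "claw": 0.3}
    - {"tx": -0.024, "ty": 0, "tz": 0.006, "wx": 0, "wy": 0, "wz": 0, "claw": 0.3}
    - {"tx": -0.024, "ty": 0, "tz": 0.006, "wx": 0, "wy": 0, "wz": 0, "claw": 0.3}
    - {"tx": -0.024, "ty": 0, "tz": 0.006, "wx": 0, "wy": 0, "wz": 0, "claw": 0.3}
    - {"tx": -0.015, "ty": 0, "tz": 0.018, "wx": 0, "wy": 0, "wz": 0, "claw": 0.3}
    - {"tx": -0.015, "ty": 0, "tz": 0.018, "wx": 0, "wy": 0, "wz": 0, "claw": 0.3}
    - {"tx": -0.015, "ty": 0, "tz": 0.018, "wx": 0, "wy": 0, "wz": 0, "claw": 0.3}
    - {"tx": -0.015, "ty": 0, "tz": 0.018, "wx": 0, "wy": 0, "wz": 0, "claw": 0.3}
    - {"tx": -0.015, "ty": 0, "tz": 0.018, "wx": 0, "wy": 0, "wz": 0, "claw": 0.3}
    - {"tx": 0, "ty": 0, "tz": 0, "wx": 0, "wy": 0, "wz": 0, "claw": 0.3}

```text
t: 30.45
position: [595.8, 62.2, 54.5]
eef_rot: [0.003, 0.906, 0.012, -0.423]
contact_force: [2.7, -0.5, 1.5]
finger_gap: 59.9
grip_force: 0.6
```

```bash
python3 look2.py a12|egrep 'pos|felt|wall|ring'; python3 -c "
from h import *
loc((537,61),.024)"
```

```text
t 30.45 pos [595.8  62.2  54.5] yaw 0.03 tilt [0.766 0.016] F [ 2.7 -0.5  1.5] gap 59.9
top felt 824 ((535.2566528320312, 63.39835739135742), (96.56707000732422, 106.53828430175781), 2.0748019218444824)
wall_left 0.48 101 [[481.0, 121.0, 25.0], [517.0, 123.0, 74.0], [566.0, 125.0, 80.0]]
wall_right 0.37 57 [[484.0, -0.0, 34.0], [524.0, 3.0, 74.0], [574.0, 6.0, 79.0]]
wall_back 0.38 94 [[525.0, -477.0, 22.0], [563.0, -468.0, 24.0], [648.0, -460.0, 28.0]]
ring_box 0.47 193 [[521.0, 38.0, 35.0], [540.0, 57.0, 56.0], [561.0, 77.0, 60.0]]
side felt 309 ((538.922607421875, 45.76152038574219), (98.98339080810547, 80.6055908203125), 1.45902681350708)
wall_left 0.6 439 [[475.0, 119.0, 24.0], [531.0, 124.0, 52.0], [587.0, 128.0, 76.0]]
wall_right 0.88 357 [[485.0, -3.0, 28.0], [538.0, 2.0, 54.0], [590.0, 6.0, 77.0]]
wall_back 0.54 121 [[590.0, 15.0, 25.0], [592.0, 62.0, 60.0], [595.0, 112.0, 78.0]]
ring_box 0.67 208 [[520.0, 37.0, 27.0], [539.0, 65.0, 53.0], [559.0, 78.0, 59.0]]
local 58.9 -0.2
[[0.642, 0.025, -0.767], [0.019, -1.0, -0.016], [-0.767, -0.004, -0.642]]
```

Call:
drive_tool:
  steps:
    - {"tx": -0.0214, "ty": 0, "tz": 0.0255, "wx": 0, "wy": 0, "wz": 0, "claw": 0.3}
    - {"tx": -0.0214, "ty": 0, "tz": 0.0255, "wx": 0, "wy": 0, "wz": 0, "claw": 0.3}
    - {"tx": -0.0214, "ty": 0, "tz": 0.0255, "wx": 0, "wy": 0, "wz": 0, "claw": 0.3}
    - {"tx": -0.0214, "ty": 0, "tz": 0.0255, "wx": 0, "wy": 0, "wz": 0, "claw": 0.3}
    - {"tx": -0.0214, "ty": 0, "tz": 0.0255, "wx": 0, "wy": 0, "wz": 0, "claw": 0.3}
    - {"tx": -0.008, "ty": 0, "tz": 0.01, "wx": 0, "wy": 0, "wz": 0, "claw": 0.3}
    - {"tx": 0, "ty": 0, "tz": 0, "wx": 0, "wy": 0, "wz": 0, "claw": 0.3}
    - {"tx": 0, "ty": 0, "tz": 0, "wx": 0, "wy": 0, "wz": 0, "claw": 0.3}

```text
t: 31.75
position: [568.5, 61.6, 54.6]
eef_rot: [0.003, 0.906, 0.012, -0.424]
contact_force: [-1.4, 0.1, 0.3]
finger_gap: 59.2
grip_force: 0.0
```

Call:
drive_tool:
  steps:
    - {"tx": -0.008, "ty": 0, "tz": 0.01, "wx": 0, "wy": 0, "wz": 0, "claw": 0.3}
    - {"tx": 0, "ty": 0, "tz": 0, "wx": 0, "wy": 0, "wz": 0, "claw": 0.3}

```text
t: 31.95
position: [567.5, 61.6, 54.5]
eef_rot: [0.003, 0.906, 0.012, -0.423]
contact_force: [2.6, -0.5, 1.5]
finger_gap: 59.5
grip_force: 1.2
```

```bash
python3 look2.py a13|egrep 'pos|felt|wall|ring'
```

```text
t 31.95 pos [567.5  61.6  54.5] yaw 0.03 tilt [0.766 0.016] F [ 2.6 -0.5  1.5] gap 59.5
top felt 894 ((507.8777770996094, 62.83599853515625), (107.2584228515625, 98.5687484741211), 89.90052795410156)
wall_right 0.2 394 [[601.0, 439.0, 24.0], [624.0, 457.0, 75.0], [651.0, 487.0, 81.0]]
ring_box 0.52 196 [[494.0, 38.0, 43.0], [513.0, 56.0, 55.0], [534.0, 77.0, 60.0]]
side felt 337 ((510.04345703125, 44.2766227722168), (100.1653823852539, 76.75591278076172), 2.305180311203003)
wall_left 0.92 434 [[449.0, 118.0, 26.0], [504.0, 123.0, 52.0], [560.0, 127.0, 78.0]]
wall_right 0.84 391 [[456.0, -4.0, 25.0], [507.0, 1.0, 52.0], [561.0, 5.0, 77.0]]
wall_back 0.68 132 [[562.0, 11.0, 25.0], [564.0, 58.0, 60.0], [567.0, 112.0, 78.0]]
ring_box 0.6 0
```

Slightly more, watching the force.

Call:
drive_tool:
  steps:
    - {"tx": -0.008, "ty": 0, "tz": 0.01, "wx": 0, "wy": 0, "wz": 0, "claw": 0.3}
    - {"tx": -0.004, "ty": 0, "tz": 0.005, "wx": 0, "wy": 0, "wz": 0, "claw": 0.3}
    - {"tx": 0, "ty": 0, "tz": 0, "wx": 0, "wy": 0, "wz": 0, "claw": 0.3}

```text
t: 32.75
position: [565.0, 61.5, 54.5]
eef_rot: [0.003, 0.906, 0.012, -0.422]
contact_force: [6.4, 1.0, 3.9]
finger_gap: 59.9
grip_force: 3.0
```

Call:
drive_tool:
  steps:
    - {"tx": -0.008, "ty": 0, "tz": 0.01, "wx": 0, "wy": 0, "wz": 0, "claw": 0.3}
    - {"tx": 0, "ty": 0, "tz": 0, "wx": 0, "wy": 0, "wz": 0, "claw": 0.3}

```text
t: 32.95
position: [564.8, 61.5, 54.4]
eef_rot: [0.003, 0.907, 0.012, -0.42]
contact_force: [10.5, 0.2, 5.3]
finger_gap: 60.1
grip_force: 5.4
```

Call:
drive_tool:
  steps:
    - {"tx": 0.034, "ty": 0, "tz": -0.041, "wx": 0, "wy": 0, "wz": 0, "claw": 0.3}
    - {"tx": 0.129, "ty": 0, "tz": -0.153, "wx": 0, "wy": 0, "wz": 0, "claw": 0.3}
    - {"tx": -0.22, "ty": 0, "tz": -0.185, "wx": 0, "wy": 0, "wz": 0, "claw": 0.3}
    - {"tx": -0.22, "ty": 0, "tz": -0.185, "wx": 0, "wy": 0, "wz": 0, "claw": 0.3}
    - {"tx": -0.22, "ty": 0, "tz": -0.185, "wx": 0, "wy": 0, "wz": 0, "claw": 0.3}
    - {"tx": -0.22, "ty": 0, "tz": -0.185, "wx": 0, "wy": 0, "wz": 0, "claw": 0.3}

```text
t: 33.55
position: [599.8, 61.6, 227.3]
eef_rot: [0.003, 0.905, 0.012, -0.425]
contact_force: [-0.3, 0.5, 0.6]
finger_gap: 59.7
grip_force: 0.0
```

Call:
drive_tool:
  steps:
    - {"tx": 0, "ty": 0, "tz": 0, "wx": 0, "wy": 0.0926, "wz": 0, "claw": 0.3}
    - {"tx": 0, "ty": 0, "tz": 0, "wx": 0, "wy": 0.0926, "wz": 0, "claw": 0.3}
    - {"tx": 0, "ty": 0, "tz": 0, "wx": 0, "wy": 0.0926, "wz": 0, "claw": 0.3}
    - {"tx": 0, "ty": 0, "tz": 0, "wx": 0, "wy": 0.0926, "wz": 0, "claw": 0.3}
    - {"tx": 0, "ty": 0, "tz": 0, "wx": 0, "wy": 0.0926, "wz": 0, "claw": 0.3}
    - {"tx": 0, "ty": 0, "tz": 0, "wx": 0, "wy": 0.0926, "wz": 0, "claw": 0.3}
    - {"tx": -0.33, "ty": 0, "tz": -0.1, "wx": 0, "wy": 0, "wz": 0, "claw": 0.3}
    - {"tx": -0.33, "ty": 0, "tz": -0.1, "wx": 0, "wy": 0, "wz": 0, "claw": 0.3}
    - {"tx": -0.33, "ty": 0, "tz": -0.1, "wx": 0, "wy": 0, "wz": 0, "claw": 0.3}
    - {"tx": -0.1, "ty": 0, "tz": 0, "wx": 0, "wy": 0, "wz": 0, "claw": 0.3}
    - {"tx": 0, "ty": 0, "tz": 0, "wx": 0, "wy": 0, "wz": 0, "claw": 0.3}

```text
t: 34.65
position: [439.2, 57.5, 270.2]
eef_rot: [-0.002, 1.0, 0.012, -0.001]
contact_force: [0.5, 0.3, -0.7]
finger_gap: 59.3
grip_force: 0.0
```

```bash
python3 look.py w6; python3 look2.py a14
```

```text
stop 0.7 [4.37739e+02 1.17395e+02 5.20000e-02] 0.0
felt ((491.5787658691406, 60.38208770751953), (80.78945922851562, 111.14916229248047), 1.9656689167022705)
left 1034 out [50.6 58.9 62.3] z [23.4 75.4] angle 1.499
right 1037 out [50.3 59.1 62.6] z [23.4 75.5] angle 1.482
back 1479 out [50.6 65.6 71.9] z [23.1 75.4] angle 1.377
near few 0
ring [510.5  54.6  54.4] [18.7 -6.4]
t 34.8 pos [443.7  57.5 269.9] yaw 0.025 tilt [ 0.001 -0.004] F [-0.3 -0.8  0.5] gap 59.8
top felt 0 ((0.0, 0.0), (0.0, 0.0), 0.0)
wall_right 0.47 18 [[507.0, -0.0, 52.0], [519.0, 0.0, 72.0], [536.0, 3.0, 79.0]]
wall_back 0.49 0 
side felt 347 ((507.44866943359375, 43.73050308227539), (100.32652282714844, 81.82341766357422), 2.529418706893921)
wall_left 0.84 440 [[445.0, 86.0, 25.0], [500.0, 123.0, 52.0], [556.0, 127.0, 76.0]]
wall_back 0.7 433 [[444.0, 119.0, 25.0], [500.0, 123.0, 53.0], [557.0, 127.0, 76.0]]
ring_box 0.29 431 [[445.0, 119.0, 25.0], [501.0, 123.0, 52.0], [558.0, 127.0, 76.0]]
```

View pics/w6.png

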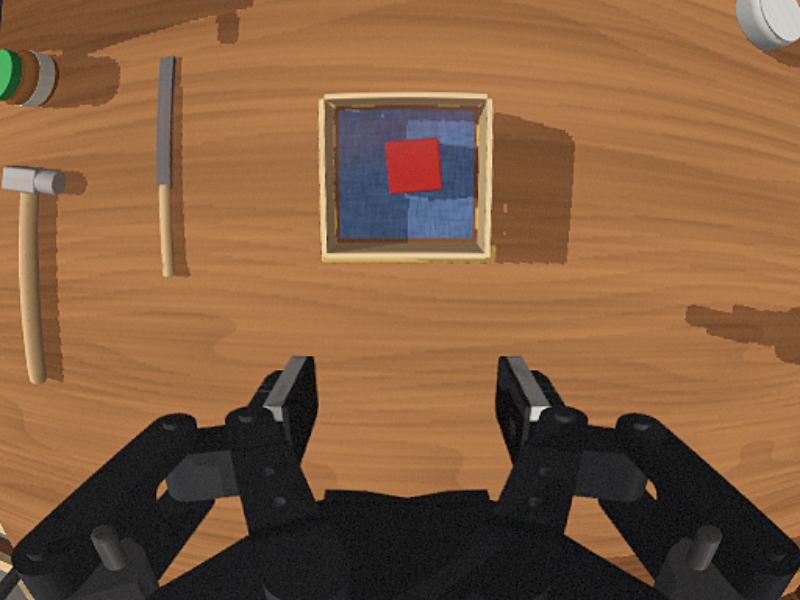

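```bash
python3 -c "
from h import *
plan((410,140,270),yaw=1.57)"
```

```text
t 35.3 pos [442.5  57.5 270.1] yaw 0.025 tilt [ 0.001 -0.004] F [-0.6 -0.2 -0.6] gap 60.1
turn 11 rows of [-0.0002 -0.0001 -0.0894]
(410, 140, 270) 2 rows of [ 0.2749 -0.1084  0.0003]
```

Call:
drive_tool:
  steps:
    - {"tx": -0.11, "ty": -0.27, "tz": 0, "wx": 0, "wy": 0, "wz": 0, "claw": 0.3}
    - {"tx": -0.11, "ty": -0.27, "tz": 0, "wx": 0, "wy": 0, "wz": 0, "claw": 0.3}
    - {"tx": 0, "ty": 0, "tz": 0, "wx": 0, "wy": 0, "wz": -0.09, "claw": 0.3}
    - {"tx": 0, "ty": 0, "tz": 0, "wx": 0, "wy": 0, "wz": -0.09, "claw": 0.3}
    - {"tx": 0, "ty": 0, "tz": 0, "wx": 0, "wy": 0, "wz": -0.09, "claw": 0.3}
    - {"tx": 0, "ty": 0, "tz": 0, "wx": 0, "wy": 0, "wz": -0.09, "claw": 0.3}
    - {"tx": 0, "ty": 0, "tz": 0, "wx": 0, "wy": 0, "wz": -0.09, "claw": 0.3}
    - {"tx": 0, "ty": 0, "tz": 0, "wx": 0, "wy": 0, "wz": -0.09, "claw": 0.3}
    - {"tx": 0, "ty": 0, "tz": 0, "wx": 0, "wy": 0, "wz": -0.09, "claw": 0.3}
    - {"tx": 0, "ty": 0, "tz": 0, "wx": 0, "wy": 0, "wz": -0.09, "claw": 0.3}
    - {"tx": 0, "ty": 0, "tz": 0, "wx": 0, "wy": 0, "wz": -0.09, "claw": 0.3}
    - {"tx": 0, "ty": 0, "tz": 0, "wx": 0, "wy": 0, "wz": 0, "claw": 0.3}

```text
t: 36.5
position: [407.3, 137.7, 270.7]
eef_rot: [-0.002, 0.797, 0.604, 0.001]
contact_force: [0.5, -0.3, -0.5]
finger_gap: 59.6
grip_force: 0.0
```

```bash
cat > look3.py <<'E'
from h import *
plan()
c=wrist('w7'); P=c["P"]; np.savez('w7.npz',P=P,im=c["image"],rz=c["range_z"])
hsv=cv2.cvtColor(c["image"],cv2.COLOR_RGB2HSV)
a=.025; O=np.array([441.3,118.9]); ca,sa=np.cos(a),np.sin(a)
L=(P[...,:2]-O)@np.array([[ca,-sa],[sa,ca]]); x,y=L[...,0],L[...,1]; z=P[...,2]; ok=c["range_z"]>0
def line(m,u,v,t):  # v as function of u
    if m.sum()<30: print(t,'few',m.sum()); return
    U,V=u[m],v[m]
    for _ in range(4):
        k=np.polyfit(U,V,1); r=V-np.polyval(k,U); g=np.abs(r)<max(1,2*np.std(r)); U,V=U[g],V[g]
    print(t,len(U),'slope',k[0].round(4),'mid',np.polyval(k,np.median(U)).round(2),'res',np.std(V-np.polyval(k,U)).round(2))
# left wall outer face, near wall outer face, bars' top
m=ok&(x>10)&(x<110)&(np.abs(y-3)<9)&(z>30)&(z<68); line(m,x,y,'left face y(x)'); line(m,z,y,'left face y(z)')
m=ok&(y<-10)&(y>-110)&(np.abs(x)<9)&(z>12)&(z<68); line(m,y,x,'near face x(y)'); line(m,z,x,'near face x(z)')
m=ok&(z>4)&(z<12)&(x>-25)&(x<130)&(y>-145)&(y<25)&((x<3)|(y>-3))
for t,mm,q in(('bar1 x',m&(y<-15),x),('bar2 y',m&(x>15),y)): print(t,mm.sum(),np.percentile(q[mm],[1,3,50,97,99]).round(1) if mm.sum() else '')
# right & back walls inner faces
m=ok&(x>10)&(x<110)&(np.abs(y+120)<8)&(z>32)&(z<68); line(m,z,y,'right inner y(z)')
m=ok&(y<-10)&(y>-110)&(np.abs(x-120)<8)&(z>32)&(z<68); line(m,z,x,'back inner x(z)')
b=((hsv[...,0]>95)&(hsv[...,0]<125)&(hsv[...,1]>90)&ok&(x>0)&(x<130)).astype(np.uint8); b=cv2.morphologyEx(b,cv2.MORPH_OPEN,np.ones((5,5)))>0
print(cv2.minAreaRect(P[b][:,:2].astype(np.float32)))
E
python3 look3.py
```

```text
t 36.5 pos [407.3 137.7 270.7] yaw 1.297 tilt [ 0.001 -0.004] F [ 0.5 -0.3 -0.5] gap 59.6
left face y(x) 541 slope 0.0011 mid 3.43 res 0.43
left face y(z) 546 slope -0.0241 mid 3.41 res 0.36
near face x(y) 241 slope -0.0092 mid 4.33 res 3.91
near face x(z) 184 slope -0.2371 mid 7.17 res 1.07
bar1 x 862 [-16.5 -16.   -8.5  -0.8  -0.4]
bar2 y 862 [ 0.6  1.2  8.8 16.2 16.5]
right inner y(z) 414 slope 0.0153 mid -119.24 res 0.45
back inner x(z) 543 slope -0.031 mid 118.71 res 0.43
((504.314453125, 55.71041488647461), (107.21239471435547, 102.25115203857422), 1.5550317764282227)
```

View pics/w7.png

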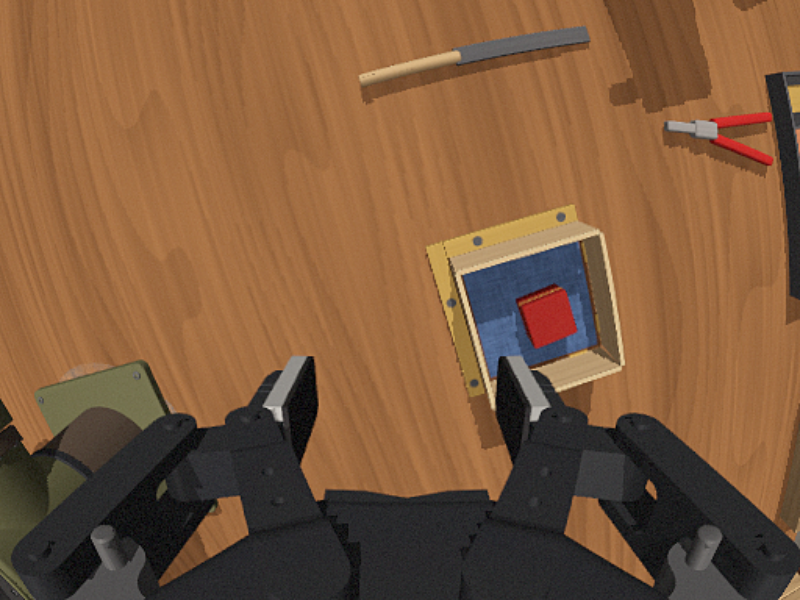

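```bash
python3 -c "
from h import *
print(workorder.hand_in())"
```

```text
the job is handed in; nothing more can be done
None
```

The tray is handed in: last wrist view put it flush and square in the stop's corner (within about 1 mm), all three walls upright (about 1.59 rad) and the ring box standing inside; I saw no tool move, but `hand_in()` returned no verdict.

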